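# Sort centrifuge counterweights by feel and lock the set

## Task

Four or five sealed counterweight cassettes, all alike outside, lie on the bench mat. Slide the orange locking bars of both trays fully open, then lift each cassette to feel its weight and lay it flat in a compartment of its own: the heavy ones, over 250 g, in the blue tray and the lighter ones in the grey tray (within 40 g of 250 g either tray will do). Only when all are in, slide both locking bars (also that of a tray left empty) back home until you feel them meet their stops; do not disturb the bottle and the tip box.

Things in the scene. Friction and masses are not known exactly. Their poses are not given: they have to be found in the camera images.
- cassette_a: sealed white cassette, alike outside, own hidden mass 100 to 400 g (even inside). Body 84 x 40 x 18 mm (x, y, z); on top, centred, a black grip rib 50 mm long (x), 14 mm wide, 26 mm high: 44 mm overall. Either end may point either way. Origin: centre of the underside; z up when flat. Absent in some starts
- cassette_b: sealed white cassette, alike outside, own hidden mass 100 to 400 g (even inside). Body 84 x 40 x 18 mm (x, y, z); on top, centred, a black grip rib 50 mm long (x), 14 mm wide, 26 mm high: 44 mm overall. Either end may point either way. Origin: centre of the underside; z up when flat. Absent in some starts
- cassette_c: sealed white cassette, alike outside, own hidden mass 100 to 400 g (even inside). Body 84 x 40 x 18 mm (x, y, z); on top, centred, a black grip rib 50 mm long (x), 14 mm wide, 26 mm high: 44 mm overall. Either end may point either way. Origin: centre of the underside; z up when flat. Absent in some starts
- cassette_d: sealed white cassette, alike outside, own hidden mass 100 to 400 g (even inside). Body 84 x 40 x 18 mm (x, y, z); on top, centred, a black grip rib 50 mm long (x), 14 mm wide, 26 mm high: 44 mm overall. Either end may point either way. Origin: centre of the underside; z up when flat. Absent in some starts
- cassette_e: sealed white cassette, alike outside, own hidden mass 100 to 400 g (even inside). Body 84 x 40 x 18 mm (x, y, z); on top, centred, a black grip rib 50 mm long (x), 14 mm wide, 26 mm high: 44 mm overall. Either end may point either way. Origin: centre of the underside; z up when flat. Absent in some starts
- blue_tray: blue tray, fixed, 114 x 278 mm (x, y), rim and ribs 30 mm high. 5 compartments, each 90 (x) x 46 mm (y), at x = 0, y = -108, -54, 0, 54, 108 mm. Sprung floors, tops 22 mm above the bench when empty, sink 1 mm per 50 g laid on (to 13 mm at most). Origin: centre of the underside. Orange locking bar on its -x rim
- grey_tray: grey tray, fixed, 114 x 278 mm (x, y), rim and ribs 30 mm high. 5 compartments, each 90 (x) x 46 mm (y), at x = 0, y = -108, -54, 0, 54, 108 mm. Sprung floors, tops 22 mm above the bench when empty, sink 1 mm per 50 g laid on (to 13 mm at most). Origin: centre of the underside. Orange locking bar on its -x rim
- blue_lock (a joint): orange locking bar of the blue tray, slides along the tray's +y: 0 open (its tabs stand over the ribs), 0.027 m home at its stop (tabs over the compartments' -x ends, in the way of loading). Starts nearly or fully home. Friction about 2 N; stays where left
- grey_lock (a joint): orange locking bar of the grey tray, slides along the tray's +y: 0 open (its tabs stand over the ribs), 0.027 m home at its stop (tabs over the compartments' -x ends, in the way of loading). Starts nearly or fully home. Friction about 2 N; stays where left
- blue_lock_grip (a point): top of the upright grip post, 16 x 16 mm and 40 mm high, on the blue tray's locking bar: bar top 51 mm and post top 91 mm above the bench, 54 mm to -x of the tray's middle line. Axes as the tray's
- grey_lock_grip (a point): top of the upright grip post, 16 x 16 mm and 40 mm high, on the grey tray's locking bar: bar top 51 mm and post top 91 mm above the bench, 54 mm to -x of the tray's middle line. Axes as the tray's
- bottle: bystander: closed bottle 60 mm wide, 150 mm high, origin under its centre
- tip_box: bystander: green pipette-tip box 85 x 120 x 60 mm, origin under its centre
Things that resemble listed ones, but are neither listed nor needed, are in the scene too. What is shaped like the cassette_a but pink or purple is not meant.

How it is judged (in metres and radians):
On the way, in this order (a step that is already met when the one before it is completed fails the run):
1. with both locking bars slid open, every cassette lies flat in a compartment of the right tray (((x of cassette_a in the frame of blue_tray between -0.008 and 0.008 m and y of cassette_a in the frame of blue_tray between -0.118 and 0.118 m and z of cassette_a in the frame of blue_tray between 0.008 and 0.0178 m and angle between the x axis of cassette_a and the x axis of blue_tray, either way round below 0.2 rad and angle between cassette_a's own z axis and vertical below 0.1 rad and linear speed of cassette_a below 0.02 m/s) or (x of cassette_a in the frame of grey_tray between -0.008 and 0.008 m and y of cassette_a in the frame of grey_tray between -0.118 and 0.118 m and z of cassette_a in the frame of grey_tray between 0.0162 and 0.0235 m and angle between the x axis of cassette_a and the x axis of grey_tray, either way round below 0.2 rad and angle between cassette_a's own z axis and vertical below 0.1 rad and linear speed of cassette_a below 0.02 m/s)) and ((x of cassette_b in the frame of blue_tray between -0.008 and 0.008 m and y of cassette_b in the frame of blue_tray between -0.118 and 0.118 m and z of cassette_b in the frame of blue_tray between 0.008 and 0.0178 m and angle between the x axis of cassette_b and the x axis of blue_tray, either way round below 0.2 rad and angle between cassette_b's own z axis and vertical below 0.1 rad and linear speed of cassette_b below 0.02 m/s) or (x of cassette_b in the frame of grey_tray between -0.008 and 0.008 m and y of cassette_b in the frame of grey_tray between -0.118 and 0.118 m and z of cassette_b in the frame of grey_tray between 0.0162 and 0.0235 m and angle between the x axis of cassette_b and the x axis of grey_tray, either way round below 0.2 rad and angle between cassette_b's own z axis and vertical below 0.1 rad and linear speed of cassette_b below 0.02 m/s)) and ((x of cassette_c in the frame of blue_tray between -0.008 and 0.008 m and y of cassette_c in the frame of blue_tray between -0.118 and 0.118 m and z of cassette_c in the frame of blue_tray between 0.008 and 0.0178 m and angle between the x axis of cassette_c and the x axis of blue_tray, either way round below 0.2 rad and angle between cassette_c's own z axis and vertical below 0.1 rad and linear speed of cassette_c below 0.02 m/s) or (x of cassette_c in the frame of grey_tray between -0.008 and 0.008 m and y of cassette_c in the frame of grey_tray between -0.118 and 0.118 m and z of cassette_c in the frame of grey_tray between 0.0162 and 0.0235 m and angle between the x axis of cassette_c and the x axis of grey_tray, either way round below 0.2 rad and angle between cassette_c's own z axis and vertical below 0.1 rad and linear speed of cassette_c below 0.02 m/s)) and ((x of cassette_d in the frame of blue_tray between -0.008 and 0.008 m and y of cassette_d in the frame of blue_tray between -0.118 and 0.118 m and z of cassette_d in the frame of blue_tray between 0.008 and 0.0178 m and angle between the x axis of cassette_d and the x axis of blue_tray, either way round below 0.2 rad and angle between cassette_d's own z axis and vertical below 0.1 rad and linear speed of cassette_d below 0.02 m/s) or (x of cassette_d in the frame of grey_tray between -0.008 and 0.008 m and y of cassette_d in the frame of grey_tray between -0.118 and 0.118 m and z of cassette_d in the frame of grey_tray between 0.0162 and 0.0235 m and angle between the x axis of cassette_d and the x axis of grey_tray, either way round below 0.2 rad and angle between cassette_d's own z axis and vertical below 0.1 rad and linear speed of cassette_d below 0.02 m/s)) and ((x of cassette_e in the frame of blue_tray between -0.008 and 0.008 m and y of cassette_e in the frame of blue_tray between -0.118 and 0.118 m and z of cassette_e in the frame of blue_tray between 0.008 and 0.0178 m and angle between the x axis of cassette_e and the x axis of blue_tray, either way round below 0.2 rad and angle between cassette_e's own z axis and vertical below 0.1 rad and linear speed of cassette_e below 0.02 m/s) or (x of cassette_e in the frame of grey_tray between -0.008 and 0.008 m and y of cassette_e in the frame of grey_tray between -0.118 and 0.118 m and z of cassette_e in the frame of grey_tray between 0.0162 and 0.0235 m and angle between the x axis of cassette_e and the x axis of grey_tray, either way round below 0.2 rad and angle between cassette_e's own z axis and vertical below 0.1 rad and linear speed of cassette_e below 0.02 m/s)) and value of joint each of blue_lock, grey_lock below 0.006 m), for 0.2 s.
2. both locking bars are slid home to their stops (value of joint each of blue_lock, grey_lock above 0.024 m), for 0.2 s.
At the end, for the whole second after the job is handed in: Every cassette present lies flat (within 0.1 rad), lengthwise and at rest in a compartment, centred along it within 8 mm: in the blue tray (floor sunk over 4.2 mm: 210 g up) or the grey tray (under 5.8 mm: 290 g at most); both locking bars are within 3 mm of their stops (all of step 2 and ((x of cassette_a in the frame of blue_tray between -0.008 and 0.008 m and y of cassette_a in the frame of blue_tray between -0.118 and 0.118 m and z of cassette_a in the frame of blue_tray between 0.008 and 0.0178 m and angle between the x axis of cassette_a and the x axis of blue_tray, either way round below 0.2 rad and angle between cassette_a's own z axis and vertical below 0.1 rad and linear speed of cassette_a below 0.02 m/s) or (x of cassette_a in the frame of grey_tray between -0.008 and 0.008 m and y of cassette_a in the frame of grey_tray between -0.118 and 0.118 m and z of cassette_a in the frame of grey_tray between 0.0162 and 0.0235 m and angle between the x axis of cassette_a and the x axis of grey_tray, either way round below 0.2 rad and angle between cassette_a's own z axis and vertical below 0.1 rad and linear speed of cassette_a below 0.02 m/s)) and ((x of cassette_b in the frame of blue_tray between -0.008 and 0.008 m and y of cassette_b in the frame of blue_tray between -0.118 and 0.118 m and z of cassette_b in the frame of blue_tray between 0.008 and 0.0178 m and angle between the x axis of cassette_b and the x axis of blue_tray, either way round below 0.2 rad and angle between cassette_b's own z axis and vertical below 0.1 rad and linear speed of cassette_b below 0.02 m/s) or (x of cassette_b in the frame of grey_tray between -0.008 and 0.008 m and y of cassette_b in the frame of grey_tray between -0.118 and 0.118 m and z of cassette_b in the frame of grey_tray between 0.0162 and 0.0235 m and angle between the x axis of cassette_b and the x axis of grey_tray, either way round below 0.2 rad and angle between cassette_b's own z axis and vertical below 0.1 rad and linear speed of cassette_b below 0.02 m/s)) and ((x of cassette_c in the frame of blue_tray between -0.008 and 0.008 m and y of cassette_c in the frame of blue_tray between -0.118 and 0.118 m and z of cassette_c in the frame of blue_tray between 0.008 and 0.0178 m and angle between the x axis of cassette_c and the x axis of blue_tray, either way round below 0.2 rad and angle between cassette_c's own z axis and vertical below 0.1 rad and linear speed of cassette_c below 0.02 m/s) or (x of cassette_c in the frame of grey_tray between -0.008 and 0.008 m and y of cassette_c in the frame of grey_tray between -0.118 and 0.118 m and z of cassette_c in the frame of grey_tray between 0.0162 and 0.0235 m and angle between the x axis of cassette_c and the x axis of grey_tray, either way round below 0.2 rad and angle between cassette_c's own z axis and vertical below 0.1 rad and linear speed of cassette_c below 0.02 m/s)) and ((x of cassette_d in the frame of blue_tray between -0.008 and 0.008 m and y of cassette_d in the frame of blue_tray between -0.118 and 0.118 m and z of cassette_d in the frame of blue_tray between 0.008 and 0.0178 m and angle between the x axis of cassette_d and the x axis of blue_tray, either way round below 0.2 rad and angle between cassette_d's own z axis and vertical below 0.1 rad and linear speed of cassette_d below 0.02 m/s) or (x of cassette_d in the frame of grey_tray between -0.008 and 0.008 m and y of cassette_d in the frame of grey_tray between -0.118 and 0.118 m and z of cassette_d in the frame of grey_tray between 0.0162 and 0.0235 m and angle between the x axis of cassette_d and the x axis of grey_tray, either way round below 0.2 rad and angle between cassette_d's own z axis and vertical below 0.1 rad and linear speed of cassette_d below 0.02 m/s)) and ((x of cassette_e in the frame of blue_tray between -0.008 and 0.008 m and y of cassette_e in the frame of blue_tray between -0.118 and 0.118 m and z of cassette_e in the frame of blue_tray between 0.008 and 0.0178 m and angle between the x axis of cassette_e and the x axis of blue_tray, either way round below 0.2 rad and angle between cassette_e's own z axis and vertical below 0.1 rad and linear speed of cassette_e below 0.02 m/s) or (x of cassette_e in the frame of grey_tray between -0.008 and 0.008 m and y of cassette_e in the frame of grey_tray between -0.118 and 0.118 m and z of cassette_e in the frame of grey_tray between 0.0162 and 0.0235 m and angle between the x axis of cassette_e and the x axis of grey_tray, either way round below 0.2 rad and angle between cassette_e's own z axis and vertical below 0.1 rad and linear speed of cassette_e below 0.02 m/s))); the robot touches nothing.
It fails at once if the bottle is pushed more than 3 cm or tipped (distance of bottle from where it was at the start of the episode above 0.03 m or angle between bottle's own z axis and vertical above 0.5 rad).
It fails at once if the tip box is pushed more than 3 cm or tipped (distance of tip_box from where it was at the start of the episode above 0.03 m or angle between tip_box's own z axis and vertical above 0.5 rad).
Of cassette_a, cassette_b, cassette_c, cassette_d, cassette_e only 4 to 5 are there at a start; the rules pass over those that are not, and their reading is None.
At some moment in a run one of cassette_a, cassette_b, cassette_c, cassette_d, cassette_e may be knocked a few centimetres aside while the robot is not near it.
Once in a run the grip may slacken for a moment while it holds something.
It also fails if it takes over 208 s, if anything falls off the work surface, if the arm or the gripper's body presses on something with over 40 N, if the wrist force passes 120 N, or if a joint passes its speed limit or range.

## Robot

A 6-joint arm with a two-finger parallel gripper is mounted at the origin on the work surface. World frame = base frame: x ahead of the robot, y to its left, z up, the work surface at z = 0. Lengths are in m, angles in degrees, forces in N, time in s.
With the tool pointing down it reaches from about 0.3 to 0.75 m from the base axis. Payload 8.5 kg.
Tool frame: the origin (TCP) lies midway between the tips of the shut fingers; the grasp point (between the pads) lies behind it (grasp_offset is the z of the grasp point in the tool frame, in m); z points along the fingers, y is the direction in which the jaws open and shut (so a half turn about z gives the same grasp; the last joint's range is limited). The gripper opens to 85 mm and grips with 20 to 120 N. Pads are 22 mm wide; open, the fingers measure 114 mm over their backs; the gripper's body (76 mm by 85 mm) begins 54 mm behind the grasp point. The pads swing forward as they close: fully open they stand 13 mm farther back than shut.
Start: joints at [-86.133, 21.807, 74.336, -0, 83.858, -12.336], TCP at [0.153, -0.528, 0.231] pointing down, gripper open.
Joint ranges: [-178.18, 178.18], [-50.72, 133.34], [12.68, 142.11], [-81.47, 261.47], [9.98, 163.14], [-165.26, 165.26]. Speed limits (degrees/s): [136.94, 136.94, 180, 180, 180, 180].

## Interface

Orientations are given as a 3x3 rotation matrix whose columns are the frame's x, y, z axes.
In Python, from rig import * gives the robot as it stands.
- The arm moves only by the shell command python3 -m pendant 'ROWS' [FORCE]. ROWS is JSON, one flat list of numbers, 7 for each row, row after row: the finger opening in mm, from 0 to 85.4, then the shift along the tool's x, y, z in units of 50 mm (1.0 is 50 mm), then the turn, a rotation vector about the tool's x, y, z in units of 8 degrees (1.0 is 8 degrees). In form: [hand, dx, dy, dz, wx, wy, wz, hand, dx, dy, dz, wx, wy, wz, ...]. A call has 1 to 12 rows; each row shifts and turns the commanded pose from where the row before left it, along the tool's axes as they then stand; what a row does not reach is not made up. A row lasts 1/10 s, in which the tool goes at most 50 mm and 8.59 degrees, less where a joint would pass 70% of its speed; a pose out of reach is approached as far as the arm can. A call is refused whole if a number of a shift passes 1 or a number of a turn 1, either way. A call with a gripper value outside its range is refused whole. The fingers move at their own pace and stop on an object; FORCE is the grip in N (left out, the last holds). Time passes only in rows, so rows that do not move let the fingers close. It gives the time, the measured TCP pose, the force and the opening at its end, in the units of the state.
- observe(): the state, without advancing time (a new reading comes with each control period).
- get_image(name): name is "side" or "top" or "wrist"; returns a dict with "frame" (400x640x3 uint8, red, green, blue), "depth" (400x640 float32, m along the optical axis (not along the pixel's ray), 0 where there is no reading), "K" (3x3 intrinsics, pixels), "rvec" (rotation vector, rad) and "tvec" (3), from world to camera coordinates, as OpenCV has them. Camera axes: x right, y down, z forward; pixel columns grow to the right and rows downward; lengths in m; the calibration is good to about 2 mm. A picture is of the moment at which its call begins.
- close_job(): hands the job in, once; it reports no verdict.
The state is a dict: "time_s": time; "q": joint angles; "qvel": joint speeds; "joint_efforts": joint torques, N m; "position": TCP position; "tool_rot": TCP orientation; "ft_force": force on the tool from outside, world axes, zero at the start; "wrist_torque": the same for the moment, N m; "grip_width": finger opening in m.
Only numpy, scipy, OpenCV 4.12 (cv2) and the standard library are available. Lean on these libraries where they do the work, as an engineer would, in place of code of your own. Each camera call takes 0.05 s, during which the arm holds its last target.

## Working session

There is one attempt and no reset: what is moved stays moved. The work goes in short steps, Python scripts to look and compute and a shell command to move; the robot and the scene stay as the last step left them, time stands still between calls to the robot, and variables do not carry over. Pictures are saved under pics/ and viewed, and the job is handed in when it is done.

```bash
ls; mkdir -p pics; python3 - <<'E'
from rig import *
import cv2
s=observe(); print(s)
import rig; print([n for n in dir(rig) if n[0]!='_'])
for n in("top","side","wrist"):
    d=get_image(n); cv2.imwrite(f"pics/{n}0.png",d["frame"][:,:,::-1]); print(n,d["K"],d["rvec"],d["tvec"])
E
```

```text
pics
{'time_s': 0.0, 'q': array([-8.61319033e+01,  2.18439768e+01,  7.43857178e+01, -7.12005951e-04,
        8.38578576e+01, -1.23362764e+01]), 'qvel': array([-0.0556277 , -0.05652135,  0.05656918, -0.07442664, -0.00814488,
        0.09447821]), 'joint_efforts': array([-4.06257357e-03, -4.48466456e+01, -2.31273669e+01, -4.02209062e-04,
        4.77052308e-03, -1.12990458e-05]), 'position': array([ 0.15345521, -0.52785277,  0.23067811]), 'tool_rot': array([[ 9.60272033e-01,  2.79065600e-01, -1.15410827e-04],
       [ 2.79065447e-01, -9.60270876e-01,  1.52375907e-03],
       [ 3.14403083e-04, -1.49543039e-03, -9.99998832e-01]]), 'ft_force': array([-0.36692957, -1.523413  , -0.32362038]), 'wrist_torque': array([-0.00751984, -0.00834856, -0.04095428]), 'grip_width': 0.08544059100610189}
['MotionError', 'close_job', 'get_image', 'grasp_offset', 'observe']
top [[363.11125989   0.         315.47892051]
 [  0.         363.11125989 199.58061009]
 [  0.           0.           1.        ]] [ 2.15846437 -2.04715263  0.22624465] [-0.03893965  0.55288159  0.73677077]
side [[363.42444434   0.         316.97467675]
 [  0.         363.42444434 208.24996954]
 [  0.           0.           1.        ]] [ 2.41134589 -0.40365882  0.17074187] [-0.523931    0.19566843  0.66987848]
wrist [[290.78580863   0.         317.95259379]
 [  0.         290.78580863 201.20083208]
 [  0.           0.           1.        ]] [-2.29068039  1.71900914  0.28867231] [-0.54914968 -0.04223298  0.38070756]
```

View pics/top0.png

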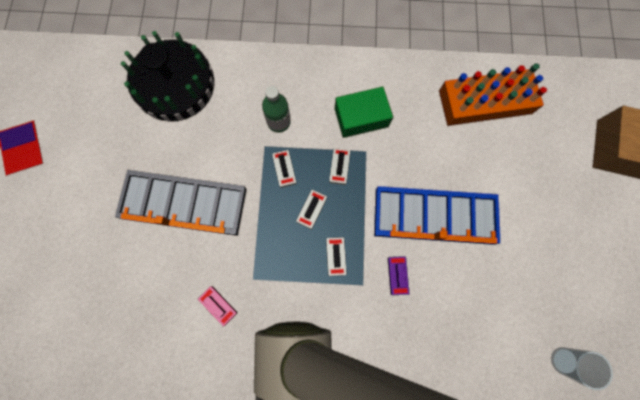

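View pics/side0.png

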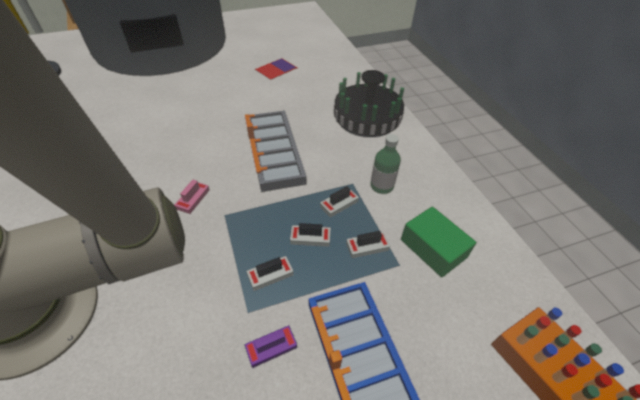

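View pics/wrist0.png

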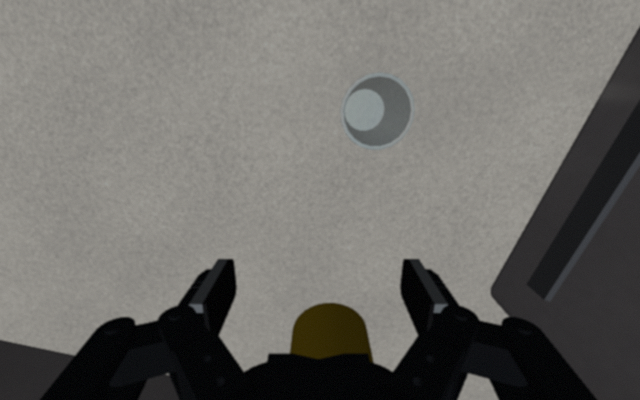

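```bash
cat > h.py <<'E'
from rig import *
import numpy as np, cv2
from rig import grasp_offset
def cam(d):
    R=cv2.Rodrigues(np.array(d["rvec"],float))[0]; return R,np.array(d["tvec"],float).reshape(3),np.array(d["K"])
def cloud(d):
    R,t,K=cam(d); D=d["depth"]; v,u=np.mgrid[:D.shape[0],:D.shape[1]]
    P=np.stack([(u-K[0,2])/K[0,0]*D,(v-K[1,2])/K[1,1]*D,D],-1)-t
    return P@R
def ray(d,uv,z):
    R,t,K=cam(d); uv=np.atleast_2d(np.array(uv,float))
    r=np.c_[(uv-[K[0,2],K[1,2]])/[K[0,0],K[1,1]],np.ones(len(uv))]@R
    c=-R.T@t; return c+r*((z-c[2])/r[:,2])[:,None]
def proj(d,P):
    R,t,K=cam(d); q=(np.atleast_2d(P)@R.T+t)@K.T; return q[:,:2]/q[:,2:]
def hsv(d): return cv2.cvtColor(d["frame"],cv2.COLOR_RGB2HSV)
def rect(p):
    (c,s,a)=cv2.minAreaRect(np.array(p[:,:2]*1000,np.float32)); 
    if s[0]<s[1]: a+=90; s=(s[1],s[0])
    return np.round(c,1),np.round(s,1),round((a+90)%180-90,1)
E
python3 - <<'E'
from h import *
print("go",grasp_offset)
d=get_image("top"); P=cloud(d); H=hsv(d); print("cam",-cam(d)[0].T@cam(d)[1])
bench=P[330:390,100:200,2]; print("bench z",np.median(bench),bench.std())
def comps(m,lab,zp,amin=25):
    n,L,S,C=cv2.connectedComponentsWithStats(m.astype(np.uint8))
    for i in range(1,n):
        if S[i,4]<amin: continue
        vu=np.argwhere(L==i); uv=vu[:,::-1]
        z=P[vu[:,0],vu[:,1],2]
        print(lab,"px",C[i].round(1),S[i,4],"z",np.percentile(z,[10,50,90]).round(3),"ray",rect(ray(d,uv,zp)))
h,s,v=H[...,0],H[...,1],H[...,2]
comps((h>108)&(h<122)&(s>170)&(v>90),"blue",.03,100)
comps((h>5)&(h<18)&(s>180)&(v>120),"orange",.051)
mat=np.zeros(h.shape,bool); mat[145:290,250:370]=1
comps(mat&(v<50),"rib",.044)
comps(mat&(((v>150)&(s<60))|(((h<8)|(h>172))&(s>150)&(v>90))|(v<50)),"cass",.018,100)
comps((s>150)&((h<6)|(h>172))&mat,"red",.018,10)
# grey tray by height
g=np.zeros(h.shape,bool); g[160:240,110:250]=1
comps(g&(P[...,2]>.024)&(P[...,2]<.036),"greyh",.03,30)
comps((h>50)&(h<80)&(s>100),"green",.06,80)
E
```

```text
go -0.0187
cam [ 0.38100629 -0.01802597  0.83936571]
bench z -0.0002299233943808962 0.054103481205989755
blue px [434.2 206.2] 1303 z [0.027 0.03  0.032] ray (array([ 541.7, -285.2]), array([276.8, 111.3]), 89.3)
orange px [488.7  96.3] 1981 z [0.048 0.05  0.059] ray (array([ 838.3, -418.2]), array([217.3,  96.8]), -78.5)
orange px [534.7  89.4] 42 z [0.048 0.051 0.072] ray (array([ 851.7, -515.8]), array([28.8, 13.5]), -33.5)
orange px [141.9 217.4] 241 z [0.05  0.052 0.091] ray (array([500.7, 369.7]), array([91.4, 23.6]), 84.9)
orange px [196.  225.5] 296 z [0.049 0.051 0.053] ray (array([489.5, 247.8]), array([122. ,  23.5]), 84.9)
orange px [412.  234.1] 232 z [0.049 0.051 0.053] ray (array([ 495.6, -224.8]), array([93.6, 23.6]), 88.4)
orange px [467.1 237.3] 334 z [0.049 0.051 0.09 ] ray (array([ 494.1, -343.2]), array([121.5,  24.2]), 89.1)
rib px [339.9 163.3] 79 z [0.042 0.044 0.046] ray (array([646.8, -61.1]), array([49.4,  8.6]), -5.0)
rib px [283.1 166. ] 70 z [0.041 0.044 0.045] ray (array([633.1,  69.1]), array([49.5,  7.7]), 17.5)
rib px [311.2 207.1] 92 z [0.042 0.044 
[... 1643 characters left out ...]
0.057 0.084 0.1  ] ray (array([826.4, 284.8]), array([42.4, 16.3]), 38.3)
green px [134.8  92.5] 122 z [0.066 0.09  0.1  ] ray (array([789.3, 427.6]), array([71. , 14.8]), 48.5)
green px [190.   89.8] 84 z [0.057 0.084 0.1  ] ray (array([800.3, 299.3]), array([42.1, 15.9]), 33.1)
green px [363.  111.2] 2015 z [0.039 0.06  0.062] ray (array([ 771.2, -109.3]), array([123.6,  98.4]), -72.6)
green px [169.5 101.4] 85 z [0.058 0.086 0.1  ] ray (array([770.4, 341.8]), array([44.2, 13.6]), 44.8)
green px [157.4 102.6] 87 z [0.058 0.086 0.101] ray (array([765. , 371.5]), array([43.8, 16.1]), 41.0)
green px [275.  108.2] 357 z [0.092 0.105 0.117] ray (array([766.9,  95.9]), array([53.3, 52.7]), 12.0)
```

```bash
cat > look.py <<'E'
from h import *
import sys
def report(d):
    P=cloud(d); X,Y,Z=P[...,0],P[...,1],P[...,2]
    def comps(m,lab,amin,zs=None):
        n,L,S,C=cv2.connectedComponentsWithStats(m.astype(np.uint8))
        for i in range(1,n):
            if S[i,4]<amin: continue
            p=P[L==i]; print(lab,"px",C[i].round(0),S[i,4],"z",np.percentile(p[:,2],[10,50,90]).round(3),rect(p))
    reg=(X>.35)&(X<.72)&(abs(Y)<.5)
    comps(reg&(Z>.077)&(Z<.1)&(abs(Y)>.17),"post",3)
    comps(reg&(Z>.038)&(Z<.048)&(abs(Y)<.14),"rib-mat",20)
    comps(reg&(Z>.012)&(Z<.048)&(abs(Y)<.14),"body-mat",60)
    for lab,c,a in(("blue",(.5417,-.2852),-.7),("grey",(.5415,.299),-5.2)):
        t=np.radians(a); R=np.array([[np.cos(t),-np.sin(t)],[np.sin(t),np.cos(t)]])
        q=(P[...,:2]-c)@R
        m=(abs(q[...,0])<.057)&(abs(q[...,1])<.139)
        b=(q[...,0]<-.035)&m
        o=b&(Z>.046)&(Z<.056)
        print(lab,"bar y-range",np.percentile(q[o][:,1],[1,99]).round(4),"post y",np.median(q[b&(Z>.085)&(Z<.096)],axis=0).round(4))
        r=m&(q[...,0]>-.03)
        for k in range(5):
            y0=(k-2)*.054; w=r&(abs(q[...,1]-y0)<.02)
            zc=Z[w]; top=w&(Z>.046)&(Z<.075)
            s=f"{lab} comp{k} z pct {np.percentile(zc,[5,50,95]).round(4) if zc.size else None}"
            if top.sum()>5: s+=f" rib n{top.sum()} z{np.median(Z[top]):.4f} tray-xy {np.median(q[top],axis=0).round(4)}"
            print(s)
if __name__=="__main__":
    d=get_image("top"); report(d)
    if len(sys.argv)>1: cv2.imwrite(f"pics/{sys.argv[1]}.png",d["frame"][:,:,::-1])
E
python3 look.py
python3 - <<'E'
from h import *
d=get_image("top"); f=d["frame"][140:290,250:420,::-1]; cv2.imwrite("pics/crop1.png",cv2.resize(f,None,fx=4,fy=4,interpolation=cv2.INTER_CUBIC))
E
```

```text
post px [160. 219.] 79 z [0.081 0.09  0.092] (array([488.9, 314.7]), array([15.9, 15.5]), -4.5)
post px [442. 234.] 81 z [0.082 0.09  0.092] (array([ 489. , -277.4]), array([16.5, 16.4]), -88.7)
rib-mat px [340. 162.] 131 z [0.042 0.044 0.045] (array([650.2, -61.6]), array([50.3, 14. ]), -4.6)
rib-mat px [283. 164.] 129 z [0.042 0.044 0.046] (array([637. ,  70.1]), array([49.3, 13.9]), 17.4)
rib-mat px [311. 206.] 139 z [0.042 0.044 0.046] (array([542.1,  -0.7]), array([49.9, 13.7]), -22.6)
rib-mat px [336. 255.] 154 z [0.042 0.044 0.046] (array([437.5, -61.7]), array([48. , 13.9]), 6.1)
body-mat px [339. 166.] 575 z [0.016 0.019 0.044] (array([649.9, -61.6]), array([85.3, 39.9]), -4.9)
body-mat px [284. 168.] 581 z [0.016 0.019 0.044] (array([637.4,  70.1]), array([84.4, 40. ]), 16.7)
body-mat px [311. 209.] 624 z [0.016 0.019 0.044] (array([542.7,  -0.6]), array([83.8, 39.7]), -23.0)
body-mat px [336. 256.] 670 z [0.016 0.018 0.044] (array([437.3, -61.6]), array([84. , 39.9]), 6.1)
blue bar y-range [-0.1188  0.107 ] post y [-0.0509  0.0073]
blue comp0 z pct [0.0196 0.0223 0.0304]
blue comp1 z pct [0.0198 0.0223 0.0305]
blue comp2 z pct [0.0195 0.0222 0.0305]
blue comp3 z pct [0.0194 0.0223 0.0301]
blue comp4 z pct [0.0195 0.0223 0.0305]
grey bar y-range [-0.1156  0.1111] post y [-0.0518  0.01  ]
grey comp0 z pct [0.0198 0.0221 0.0306]
grey comp1 z pct [0.0197 0.0222 0.0303]
grey comp2 z pct [0.0196 0.0223 0.0305]
grey comp3 z pct [0.0197 0.0222 0.0304]
grey comp4 z pct [0.0194 0.0223 0.0304]
```

View pics/crop1.png

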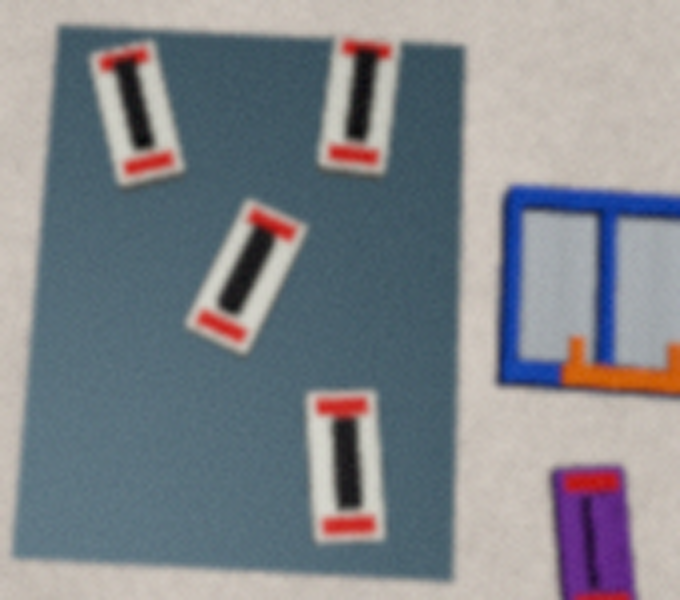

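```bash
cat > plan.py <<'E'
from h import *
import sys
from scipy.spatial.transform import Rotation as Ro
# usage: plan.py x y z yaw(deg) in mm ; prints turn (units of 8deg) then shift in final tool axes (units of 50mm)
x,y,z,yaw=map(float,sys.argv[1:5]); s=observe(); R=np.array(s["tool_rot"]); p=np.array(s["position"])
c,n=np.cos(np.radians(yaw)),np.sin(np.radians(yaw))
T=np.array([[c,n,0],[n,-c,0],[0,0,-1.]])
rv=np.degrees(Ro.from_matrix(R.T@T).as_rotvec()); sh=T.T@(np.array([x,y,z])/1000-p)
print("t",round(s["time_s"],2),"pos",(p*1000).round(1),"q",np.round(s["q"],0),"F",np.round(s["ft_force"],2),"w",round(s["grip_width"]*1000,1))
print("TURN units",(rv/8).round(2),"SHIFT units",(sh/.05).round(3))
E
python3 plan.py 489 -277.4 160 -0.7
python3 - <<'E'
from h import *
s=observe(); d=get_image("wrist"); R,t,K=cam(d); c=-R.T@t; print("wristcam in tool",np.array(s["tool_rot"]).T@(c-s["position"]))
E
```

```text
t 0.3 pos [ 153.5 -528.   231.1] q [-86.  22.  74.  -0.  84. -12.] F [ 0.54 -0.38 -0.26] w 85.5
TURN units [-0.   -0.    2.11] SHIFT units [ 6.649 -5.094  1.422]
wristcam in tool [ 0.08376949 -0.00020818 -0.14215194]
```

```bash
python3 -m pendant '[40,0,0,0,0,0,0.7, 40,0,0,0,0,0,0.7, 40,0,0,0,0,0,0.71, 40,0.7,-0.55,0,0,0,0, 40,0.7,-0.55,0,0,0,0, 40,0.7,-0.55,0,0,0,0, 40,0.7,-0.55,0,0,0,0, 40,0.7,-0.55,0,0,0,0, 40,0.7,-0.55,0,0,0,0, 40,0.7,-0.55,0,0,0,0, 40,0.7,-0.55,0,0,0,0, 40,0.7,-0.55,0,0,0,0]' 40; python3 plan.py 489 -277.4 160 -0.7
```

```text
time_s: 1.55
position: [0.4727, -0.283, 0.2314]
tool_rot: [[1.0, -0.012, 0.0], [-0.012, -1.0, -0.0], [0.0, 0.0, -1.0]]
ft_force: [1.1, -0.6, 0.4]
grip_width: 0.0399
t 1.55 pos [ 472.7 -283.   231.4] q [-43.  22.  74.  -0.  84.  47.] F [ 1.08 -0.64  0.44] w 39.9
TURN units [ 0. -0.  0.] SHIFT units [ 0.326 -0.116  1.428]
```

```bash
python3 -m pendant '[40,0.33,-0.12,0.7,0,0,0, 40,0,0,0.7,0,0,0, 40,0,0,0,0,0,0]'; python3 plan.py 489 -277.4 61 -0.7
```

```text
time_s: 1.85
position: [0.4867, -0.2768, 0.1573]
tool_rot: [[1.0, -0.011, -0.007], [-0.011, -1.0, 0.006], [-0.007, -0.006, -1.0]]
ft_force: [-0.4, -0.5, -0.4]
grip_width: 0.0397
t 1.85 pos [ 486.7 -276.8  157.3] q [-42.  27.  79.  -0.  75.  49.] F [-0.45 -0.45 -0.35] w 39.7
TURN units [-0.04  0.05  0.01] SHIFT units [0.045 0.012 1.927]
```

```bash
python3 -m pendant '[40,0,0,0.5,0,0,0, 40,0,0,0.5,0,0,0, 40,0,0,0.5,0,0,0, 40,0,0,0.4,0,0,0, 40,0,0,0,0,0,0, 40,0,0,0,0,0,0]'; python3 plan.py 489 -277.4 61 -0.7
```

```text
time_s: 2.45
position: [0.4884, -0.2794, 0.068]
tool_rot: [[1.0, -0.012, 0.001], [-0.012, -1.0, -0.001], [0.001, 0.001, -1.0]]
ft_force: [0.0, -0.1, -0.2]
grip_width: 0.0399
t 2.45 pos [ 488.4 -279.4   68. ] q [-42.  33.  86.  -0.  62.  49.] F [ 0.03 -0.13 -0.22] w 39.9
TURN units [ 0.01 -0.01 -0.  ] SHIFT units [ 0.011 -0.041  0.14 ]
```

```bash
python3 -m pendant '[40,0,-0.04,0.13,0,0,0, 10,0,0,0,0,0,0, 10,0,0,0,0,0,0, 10,0,0,0,0,0,0, 10,0,0,0,0,0,0, 10,0,0,0,0,0,0, 10,0,0,0,0,0,0]' 40; python3 plan.py 489 -277.4 61 -0.7
```

```text
time_s: 3.15
position: [0.4881, -0.2767, 0.0605]
tool_rot: [[1.0, -0.012, 0.001], [-0.012, -1.0, -0.001], [0.001, 0.001, -1.0]]
ft_force: [-1.7, 1.1, 4.4]
grip_width: 0.0154
t 3.15 pos [ 488.1 -276.7   60.5] q [-42.  33.  86.   0.  61.  49.] F [-1.75  1.13  4.39] w 15.4
TURN units [ 0. -0.  0.] SHIFT units [ 0.018  0.014 -0.01 ]
```

```bash
python3 -m pendant '[10,0,0.1,0,0,0,0, 10,0,0.1,0,0,0,0, 10,0,0.1,0,0,0,0, 10,0,0.1,0,0,0,0, 10,0,0.06,0,0,0,0, 10,0,0,0,0,0,0]'; python3 -m pendant '[10,0,0.04,0,0,0,0, 10,0,0.0,0,0,0,0]';python3 -m pendant '[10,0,0.06,0,0,0,0, 10,0,0.0,0,0,0,0]'
```

```text
time_s: 3.75
position: [0.4877, -0.299, 0.0605]
tool_rot: [[1.0, -0.012, 0.0], [-0.012, -1.0, 0.001], [0.0, -0.001, -1.0]]
ft_force: [-1.8, 4.9, 7.8]
grip_width: 0.0154
time_s: 3.95
position: [0.4877, -0.299, 0.0605]
tool_rot: [[1.0, -0.012, -0.0], [-0.012, -1.0, 0.005], [-0.0, -0.004, -1.0]]
ft_force: [0.1, 14.2, 10.9]
grip_width: 0.015
time_s: 4.15
position: [0.4877, -0.2991, 0.0604]
tool_rot: [[1.0, -0.011, -0.001], [-0.011, -1.0, 0.01], [-0.001, -0.01, -1.0]]
ft_force: [3.4, 26.4, 16.4]
grip_width: 0.0152
```

```bash
python3 -m pendant '[10,0,-0.1,0,0,0,0, 10,0,0,0,0,0,0, 40,0,0,0,0,0,0, 40,0,0,0,0,0,0, 40,0,0,0,0,0,0, 40,0,0,-0.5,0,0,0, 40,0,0,-0.8,0,0,0, 40,0,0,-0.8,0,0,0]'; python3 look.py top1 | grep -E 'post|bar'; python3 plan.py 488.9 314.7 150 -5.2
```

```text
time_s: 4.95
position: [0.4874, -0.2995, 0.1657]
tool_rot: [[1.0, -0.012, -0.001], [-0.012, -1.0, 0.001], [-0.001, -0.001, -1.0]]
ft_force: [0.3, 0.0, -0.8]
grip_width: 0.0403
post px [160. 219.] 78 z [0.082 0.09  0.092] (array([488.9, 314.6]), array([15.8, 15.6]), -3.2)
post px [450. 234.] 28 z [0.079 0.087 0.092] (array([ 489.9, -292.6]), array([15.1,  5.3]), -21.9)
blue bar y-range [-0.0076  0.087 ] post y [-0.0487 -0.0083]
grey bar y-range [-0.1159  0.1113] post y [-0.0521  0.0096]
t 5.0 pos [ 489.5 -301.2  172.9] q [-43.  27.  76.  -0.  76.  47.] F [ 1.11 -1.92  6.19] w 40.2
TURN units [ 0.05 -0.06  0.57] SHIFT units [ -1.128 -12.267   0.458]
```

View pics/top1.png

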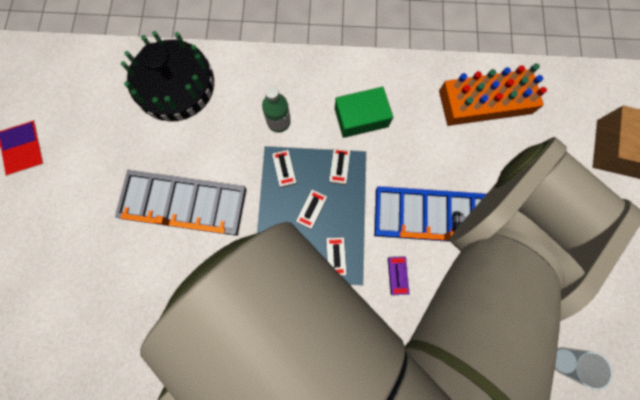

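```bash
python3 -m pendant '[40,0,0,0,0,0,0.57, 40,0,-0.85,0,0,0,0, 40,0,-0.85,0,0,0,0, 40,0,-0.85,0,0,0,0, 40,0,-0.85,0,0,0,0, 40,0,-0.85,0,0,0,0, 40,0,-0.85,0,0,0,0, 40,0,-0.85,0,0,0,0, 40,0,-0.85,0,0,0,0, 40,0,-0.85,0,0,0,0, 40,0,-0.85,0,0,0,0, 40,0,-0.85,0,0,0,0]'; python3 -m pendant '[40,-0.4,-0.85,0,0,0,0, 40,-0.4,-0.85,0,0,0,0, 40,-0.3,-0.85,0,0,0,0, 40,0,0,0,0,0,0, 40,0,0,0,0,0,0]'; python3 plan.py 488.9 314.7 61 -5.2
```

```text
time_s: 6.2
position: [0.5304, 0.1677, 0.1646]
tool_rot: [[0.996, -0.091, 0.0], [-0.091, -0.996, -0.0], [0.0, 0.0, -1.0]]
ft_force: [1.0, -0.5, 0.1]
grip_width: 0.0401
time_s: 6.7
position: [0.4869, 0.2985, 0.1644]
tool_rot: [[0.996, -0.089, -0.0], [-0.089, -0.996, -0.0], [-0.0, 0.0, -1.0]]
ft_force: [-0.2, -0.5, -0.2]
grip_width: 0.0399
t 6.7 pos [486.9 298.5 164.4] q [ 20.  27.  77.  -0.  76. 115.] F [-0.19 -0.55 -0.24] w 39.9
TURN units [0.   0.   0.01] SHIFT units [ 0.01  -0.326  2.069]
```

```bash
python3 -m pendant '[40,0,-0.33,0,0,0,0, 40,0,0,0.5,0,0,0, 40,0,0,0.5,0,0,0, 40,0,0,0.5,0,0,0, 40,0,0,0.5,0,0,0, 40,0,0,0.07,0,0,0, 40,0,0,0,0,0,0]'; python3 plan.py 488.9 314.7 61 -5.2
```

```text
time_s: 7.4
position: [0.4892, 0.314, 0.0612]
tool_rot: [[0.996, -0.092, -0.001], [-0.092, -0.996, -0.0], [-0.001, 0.0, -1.0]]
ft_force: [-1.4, -0.3, 0.6]
grip_width: 0.0398
t 7.4 pos [489.2 314.   61.2] q [ 21.  35.  83.   0.  63. 116.] F [-1.39 -0.3   0.61] w 39.8
TURN units [ 0.    0.   -0.01] SHIFT units [-0.008 -0.013  0.005]
```

```bash
python3 -m pendant '[10,0,0,0,0,0,0, 10,0,0,0,0,0,0, 10,0,0,0,0,0,0, 10,0,0,0,0,0,0, 10,0,0,0,0,0,0, 10,0,0.1,0,0,0,0, 10,0,0.1,0,0,0,0, 10,0,0.1,0,0,0,0, 10,0,0.1,0,0,0,0, 10,0,0.08,0,0,0,0, 10,0,0,0,0,0,0]' 40;  python3 -m pendant '[10,0,0.06,0,0,0,0, 10,0,0.0,0,0,0,0]';python3 -m pendant '[10,0,0.06,0,0,0,0, 10,0,0.0,0,0,0,0]'
```

```text
time_s: 8.5
position: [0.4876, 0.292, 0.0629]
tool_rot: [[0.996, -0.092, 0.004], [-0.092, -0.996, 0.004], [0.004, -0.004, -1.0]]
ft_force: [1.7, 8.2, 4.0]
grip_width: 0.015
time_s: 8.7
position: [0.4876, 0.2918, 0.0629]
tool_rot: [[0.996, -0.092, 0.006], [-0.092, -0.996, 0.009], [0.005, -0.01, -1.0]]
ft_force: [2.6, 25.2, 0.2]
grip_width: 0.0155
time_s: 8.9
position: [0.4876, 0.2916, 0.063]
tool_rot: [[0.996, -0.092, 0.008], [-0.092, -0.996, 0.015], [0.006, -0.015, -1.0]]
ft_force: [4.1, 41.9, -4.8]
grip_width: 0.0151
```

```bash
python3 -m pendant '[10,0,-0.15,0,0,0,0, 10,0,0,0,0,0,0, 40,0,0,0,0,0,0, 40,0,0,0,0,0,0, 40,0,0,0,0,0,0, 40,0,0,-0.5,0,0,0, 40,0,0,-0.8,0,0,0, 40,0,0,-0.8,0,0,0, 40,-1,0.2,0,0,0,0, 40,-1,0,0,0,0,0,40,-0.6,0,0,0,0,0,40,0,0,0,0,0,0]'; python3 look.py top2 | grep -E 'post|bar|mat'; python3 plan.py 437.4 -61.6 110 6.1
python3 - <<'E'
import cv2
f=cv2.imread("pics/top2.png"); a=f[150:255,100:260]; b=f[165:270,365:525]
cv2.imwrite("pics/bars2.png",cv2.resize(cv2.vconcat([a,b]),None,fx=2.8,fy=2.8,interpolation=cv2.INTER_CUBIC))
E
```

```text
time_s: 10.1
position: [0.3539, 0.2939, 0.1666]
tool_rot: [[0.996, -0.089, -0.002], [-0.089, -0.996, -0.0], [-0.002, 0.001, -1.0]]
ft_force: [-0.7, -0.5, 0.7]
grip_width: 0.04
post px [170. 221.] 78 z [0.082 0.09  0.092] (array([486.7, 292. ]), array([16.4, 15.9]), 85.0)
post px [453. 235.] 82 z [0.081 0.09  0.092] (array([ 488.7, -298.6]), array([16.2, 15.2]), -2.6)
rib-mat px [340. 162.] 131 z [0.042 0.044 0.046] (array([649.9, -61.6]), array([49.3, 13.9]), -4.7)
rib-mat px [283. 165.] 131 z [0.042 0.044 0.045] (array([636.9,  70.1]), array([49.8, 13.9]), 17.4)
rib-mat px [311. 206.] 139 z [0.042 0.044 0.046] (array([ 5.424e+02, -5.000e-01]), array([50.1, 13.3]), -22.7)
rib-mat px [336. 255.] 154 z [0.042 0.044 0.045] (array([437.5, -61.6]), array([48.2, 13.9]), 5.9)
body-mat px [339. 166.] 573 z [0.016 0.019 0.044] (array([650.2, -61.6]), array([85.2, 39.9]), -4.9)
body-mat px [284. 168.] 575 z [0.016 0.019 0.044] (array([637.5,  70.1]), array([84.4, 39.9]), 16.9)
body-mat px [311. 209.] 624 z [0.016 0.019 0.044] (array([542.7,  -0.6]), array([84.2, 39.9]), -23.2)
body-mat px [336. 256.] 670 z [0.017 0.019 0.044] (array([437.2, -61.6]), array([83.7, 39.9]), 6.0)
blue bar y-range [-0.1368  0.0853] post y [-0.0507 -0.0139]
grey bar y-range [-0.137   0.0877] post y [-0.0516 -0.0129]
t 10.15 pos [356.2 294.  166.7] q [ 25.  17.  94.  -0.  69. 120.] F [ 0.85  0.38 -0.58] w 40.2
TURN units [-0.   -0.   -1.41] SHIFT units [0.859 7.245 1.135]
```

View pics/bars2.png

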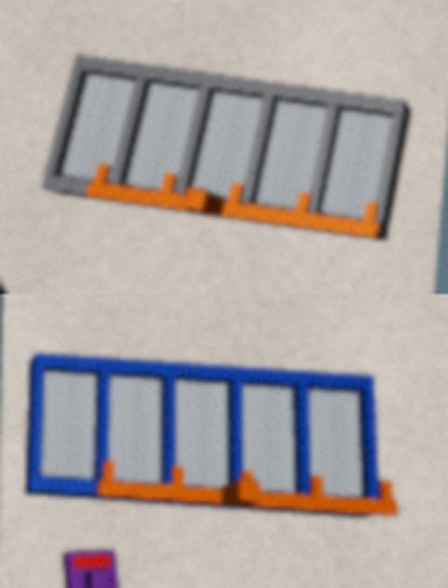

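```bash
python3 -m pendant '[40,0,0,0,0,0,-0.7, 40,0,0,0,0,0,-0.71, 40,0.3,0.8,0,0,0,0, 40,0.3,0.8,0,0,0,0, 40,0.26,0.8,0,0,0,0, 40,0,0.8,0,0,0,0, 40,0,0.8,0,0,0,0, 40,0,0.8,0,0,0,0, 40,0,0.8,0,0,0,0, 40,0,0.8,0.4,0,0,0, 40,0,0.84,0.7,0,0,0, 40,0,0,0,0,0,0, 40,0,0,0,0,0,0]' 80; python3 plan.py 437.4 -61.6 20 6.1
```

```text
t 10.15 pos [356.2 294.  166.7] q [ 25.  17.  94.  -0.  69. 120.] F [ 0.85  0.38 -0.58] w 40.2
TURN units [-0.   -0.   -1.41] SHIFT units [0.859 7.245 2.935]schema error: expected 1 to 12 rows
```

```bash
python3 -m pendant '[40,0,0,0,0,0,-0.7, 40,0,0,0,0,0,-0.71, 40,0.3,0.8,0,0,0,0, 40,0.3,0.8,0,0,0,0, 40,0.26,0.8,0,0,0,0, 40,0,0.8,0,0,0,0, 40,0,0.8,0,0,0,0, 40,0,0.8,0,0,0,0, 40,0,0.8,0,0,0,0, 40,0,0.8,0.4,0,0,0, 40,0,0.84,0.7,0,0,0, 40,0,0,0,0,0,0]' 80; python3 plan.py 437.4 -61.6 20 6.1
```

```text
time_s: 11.35
position: [0.4379, -0.0622, 0.1114]
tool_rot: [[0.995, 0.1, -0.004], [0.1, -0.995, 0.001], [-0.004, -0.001, -1.0]]
ft_force: [-0.1, 0.3, 0.7]
grip_width: 0.0398
t 11.35 pos [437.9 -62.2 111.4] q [-23.  19. 101.  -0.  60.  61.] F [-0.15  0.3   0.71] w 39.8
TURN units [-0.01  0.03 -0.05] SHIFT units [-0.009 -0.012  1.828]
```

```bash
python3 -m pendant '[40,0,0,0.6,0,0,-0.05, 40,0,0,0.6,0,0,0, 40,0,0,0.4,0,0,0, 40,0,0,0.2,0,0,0, 40,0,0,0,0,0,0]'; python3 plan.py 437.4 -61.6 20 6.1
```

```text
time_s: 11.85
position: [0.438, -0.058, 0.0237]
tool_rot: [[0.994, 0.112, -0.001], [0.112, -0.994, 0.001], [-0.001, -0.001, -1.0]]
ft_force: [-0.1, -0.1, 1.1]
grip_width: 0.0402
t 11.85 pos [438.  -58.   23.7] q [-23.  28. 107.  -0.  45.  61.] F [-0.1  -0.06  1.06] w 40.2
TURN units [-0.01  0.01  0.04] SHIFT units [-0.019  0.071  0.073]
```

```bash
python3 -m pendant '[40,-0.02,0.07,0.05,0,0,0.04, 40,0,0,0,0,0,0]'; python3 plan.py 437.4 -61.6 20 6.1;  python3 -m pendant '[8,0,0,0,0,0,0, 8,0,0,0,0,0,0, 8,0,0,0,0,0,0, 8,0,0,0,0,0,0, 8,0,0,0,0,0,0, 8,0,0,0,0,0,0]' 80; python3 plan.py 437.4 -61.6 20 6.1
```

```text
time_s: 12.05
position: [0.4378, -0.062, 0.0225]
tool_rot: [[0.994, 0.106, 0.002], [0.106, -0.994, -0.001], [0.001, 0.001, -1.0]]
ft_force: [-0.9, 0.1, -0.5]
grip_width: 0.04
t 12.05 pos [437.8 -62.   22.5] q [-23.  28. 107.  -0.  44.  60.] F [-0.93  0.08 -0.47] w 40.0
TURN units [ 0.01 -0.01 -0.  ] SHIFT units [-0.007 -0.01   0.049]
time_s: 12.65
position: [0.4374, -0.0616, 0.0225]
tool_rot: [[0.994, 0.107, 0.001], [0.107, -0.994, -0.001], [0.001, 0.001, -1.0]]
ft_force: [-1.7, -0.1, 5.9]
grip_width: 0.0122
t 12.65 pos [437.4 -61.6  22.5] q [-23.  28. 107.  -0.  44.  60.] F [-1.69 -0.14  5.9 ] w 12.2
TURN units [ 0.01 -0.01  0.  ] SHIFT units [-0.001  0.001  0.05 ]
```

```bash
python3 -m pendant '[8,0,0,-0.3,0,0,0, 8,0,0,-0.5,0,0,0, 8,0,0,-0.5,0,0,0, 8,0,0,-0.5,0,0,0, 8,0,0,0,0,0,0, 8,0,0,0,0,0,0]'
cat > weigh.py <<'E'
from h import *
F=[];T=[];
for i in range(10):
    get_image("wrist"); s=observe(); F.append(s["ft_force"]); T.append(s["joint_efforts"])
F=np.array(F); print("F",F.mean(0).round(3),"sd",F.std(0).round(2),"eff",np.mean(T,0).round(3),"w",s["grip_width"],"t",s["time_s"],"pos",np.round(s["position"],4)); print("mass g",-F[:,2].mean()/9.81*1000,"+-",F[:,2].std()/9.81*1000/3.2)
E
python3 weigh.py
```

```text
time_s: 13.25
position: [0.4368, -0.0613, 0.1114]
tool_rot: [[0.994, 0.107, -0.0], [0.107, -0.994, 0.0], [-0.0, -0.0, -1.0]]
ft_force: [-0.9, 0.1, -3.4]
grip_width: 0.0122
F [ 0.065 -0.043 -3.925] sd [0.49 0.61 0.35] eff [ 2.2000e-02 -3.8133e+01 -1.7996e+01 -2.0000e-03  5.0000e-03  0.0000e+00] w 0.01214651508715166 t 13.75 pos [ 0.4371 -0.0615  0.1116]
mass g 400.08966654629614 +- 11.270625633967448
```

```bash
python3 plan.py 543 -177.2 110 -0.7
```

```text
t 13.75 pos [437.1 -61.5 111.6] q [-23.  19. 102.   0.  59.  60.] F [-0.32 -0.16 -4.31] w 12.1
TURN units [-0.    0.    0.85] SHIFT units [2.145 2.289 0.032]
```

```bash
python3 -m pendant '[8,0,0,0,0,0,0.43, 8,0,0,0,0,0,0.42, 8,0.4,0.4,0,0,0,0, 8,0.5,0.5,0,0,0,0, 8,0.5,0.5,0,0,0,0, 8,0.4,0.5,0,0,0,0, 8,0.34,0.39,0,0,0,0, 8,0,0,0,0,0,0, 8,0,0,0,0,0,0,8,0,0,0,0,0,0]'; python3 plan.py 543 -177.2 44 -0.7
```

```text
time_s: 14.75
position: [0.5422, -0.1765, 0.1116]
tool_rot: [[1.0, -0.011, -0.001], [-0.011, -1.0, 0.001], [-0.001, -0.001, -1.0]]
ft_force: [1.5, 0.3, -2.5]
grip_width: 0.0124
t 14.75 pos [ 542.2 -176.5  111.6] q [-30.  30.  81.   0.  68.  61.] F [ 1.5   0.29 -2.54] w 12.4
TURN units [-0.    0.01  0.01] SHIFT units [0.016 0.015 1.352]
```

```bash
python3 -m pendant '[8,0.016,0.015,0.4,0,0,0, 8,0,0,0.4,0,0,0, 8,0,0,0.3,0,0,0, 8,0,0,0.12,0,0,0, 8,0,0,0.1,0,0,0, 8,0,0,0,0,0,0]'; python3 plan.py 543 -177.2 40 -0.7
```

```text
time_s: 15.35
position: [0.5435, -0.1777, 0.0459]
tool_rot: [[1.0, -0.012, -0.0], [-0.012, -1.0, 0.0], [-0.0, -0.0, -1.0]]
ft_force: [0.0, -0.5, -3.9]
grip_width: 0.0121
t 15.35 pos [ 543.5 -177.7   45.9] q [-30.  35.  85.   0.  60.  61.] F [ 0.02 -0.46 -3.88] w 12.1
TURN units [-0.  0.  0.] SHIFT units [-0.011 -0.011  0.118]
```

```bash
python3 -m pendant '[8,-0.01,-0.01,0.08,0,0,0, 8,0,0,0.06,0,0,0, 8,0,0,0.03,0,0,0, 30,0,0,0,0,0,0, 30,0,0,0,0,0,0, 30,0,0,0,0,0,0, 30,0,0,0,0,0,0, 30,0,0,-0.3,0,0,0, 30,0,0,-0.6,0,0,0, 30,0,0,-0.6,0,0,0, 30,0,0,0,0,0,0]'; python3 plan.py 650 -61.6 100 -4.9
```

```text
time_s: 16.45
position: [0.5447, -0.1783, 0.1162]
tool_rot: [[1.0, -0.012, 0.006], [-0.012, -1.0, -0.004], [0.006, 0.004, -1.0]]
ft_force: [0.6, -0.8, -0.7]
grip_width: 0.0301
t 16.45 pos [ 544.7 -178.3  116.2] q [-30.  30.  81.  -0.  69.  61.] F [ 0.62 -0.76 -0.7 ] w 30.1
TURN units [ 0.02 -0.05  0.53] SHIFT units [ 1.899 -2.506  0.324]
```

```bash
python3 -m pendant '[40,0,0,0,0,0,0.53, 40,0.4,-0.5,0,0,0,0, 40,0.5,-0.7,0,0,0,0, 40,0.5,-0.7,0,0,0,0, 40,0.5,-0.6,0.3,0,0,0, 40,0,0,0,0,0,0, 40,0,0,0,0,0,0]'; python3 weigh.py; python3 look.py top3 | grep -E 'comp4|mat'; python3 plan.py 650 -61.6 24 -4.9
```

```text
time_s: 17.15
position: [0.6482, -0.0604, 0.096]
tool_rot: [[0.996, -0.084, -0.002], [-0.084, -0.996, 0.0], [-0.002, -0.0, -1.0]]
ft_force: [-0.2, -0.3, 0.4]
grip_width: 0.0399
F [ 0.114  0.049 -0.006] sd [0.29 0.31 0.62] eff [ 3.5000e-01 -5.6904e+01 -2.1053e+01  1.1000e-02 -3.0000e-03 -0.0000e+00] w 0.03998151566949289 t 17.65 pos [ 0.6484 -0.0614  0.0975]
mass g 0.5952826777027691 +- 19.61022170274521
rib-mat px [281. 158.] 42 z [0.042 0.044 0.046] (array([650.9,  75.5]), array([22.4, 11.8]), 9.4)
body-mat px [278. 158.] 141 z [0.016 0.019 0.045] (array([656.8,  82.3]), array([41. , 27.8]), 17.7)
blue comp4 z pct [0.0232 0.0328 0.0595] rib n177 z0.0582 tray-xy [-0.0007  0.1079]
grey comp4 z pct [0.0199 0.0225 0.0308]
t 17.7 pos [648.4 -61.3  97.4] q [-16.  38.  68.   0.  74.  79.] F [ 0.24 -0.83  0.31] w 39.8
TURN units [ 0. -0. -0.] SHIFT units [0.032 0.003 1.469]
  return _methods._mean(a, axis=axis, dtype=dtype,
  ret = um.true_divide(
```

View pics/top3.png

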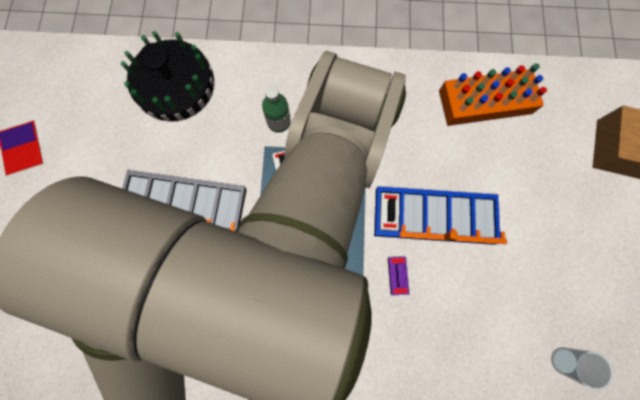

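```bash
python3 -m pendant '[40,0.03,0,0.5,0,0,0, 40,0,0,0.5,0,0,0, 40,0,0,0.3,0,0,0, 40,0,0,0.15,0,0,0, 40,0,0,0,0,0,0, 40,0,0,0,0,0,0]'; python3 plan.py 650 -61.6 24 -4.9
```

```text
time_s: 18.3
position: [0.6504, -0.0613, 0.0256]
tool_rot: [[0.996, -0.086, 0.001], [-0.086, -0.996, -0.0], [0.001, 0.0, -1.0]]
ft_force: [-0.7, 1.3, 0.2]
grip_width: 0.0399
t 18.3 pos [650.4 -61.3  25.6] q [-16.  43.  72.   0.  65.  79.] F [-0.74  1.33  0.19] w 39.9
TURN units [ 0.   -0.01 -0.  ] SHIFT units [-0.008  0.006  0.033]
```

```bash
python3 -m pendant '[8,0,0,0.02,0,0,0, 8,0,0,0,0,0,0, 8,0,0,0,0,0,0, 8,0,0,0,0,0,0, 8,0,0,0,0,0,0, 8,0,0,-0.3,0,0,0, 8,0,0,-0.5,0,0,0, 8,0,0,-0.6,0,0,0, 8,0,0,-0.3,0,0,0, 8,0,0,0,0,0,0, 8,0,0,0,0,0,0]' 80; python3 weigh.py
```

```text
time_s: 19.4
position: [0.6494, -0.0611, 0.1077]
tool_rot: [[0.996, -0.086, -0.002], [-0.086, -0.996, 0.0], [-0.002, -0.0, -1.0]]
ft_force: [-0.1, -0.4, -3.4]
grip_width: 0.012
F [ 0.348 -0.297 -3.25 ] sd [0.36 0.41 0.4 ] eff [ 9.0000e-03 -5.9382e+01 -2.2441e+01 -1.0000e-03  5.0000e-03 -0.0000e+00] w 0.012098972772333266 t 19.9 pos [ 0.65   -0.0612  0.1086]
mass g 331.27171554742006 +- 12.863830931661388
```

```bash
python3 plan.py 542.4 -231.2 108 -0.7
```

```text
t 19.9 pos [650.  -61.2 108.6] q [-16.  38.  67.  -0.  75.  79.] F [ 0.02 -0.55 -3.9 ] w 12.1
TURN units [-0.    0.   -0.53] SHIFT units [-2.11   3.426  0.012]
```

```bash
python3 -m pendant '[8,0,0,0,0,0,-0.53, 8,-0.3,0.4,0,0,0,0, 8,-0.4,0.6,0,0,0,0, 8,-0.4,0.6,0,0,0,0, 8,-0.4,0.6,0,0,0,0, 8,-0.3,0.6,0,0,0,0, 8,-0.31,0.63,0,0,0,0, 8,0,0,0,0,0,0, 8,0,0,0,0,0,0,8,0,0,0,0,0,0]'; python3 plan.py 542.4 -231.2 47 -0.7
```

```text
time_s: 20.9
position: [0.5428, -0.2307, 0.1088]
tool_rot: [[1.0, -0.011, 0.0], [-0.011, -1.0, 0.0], [0.0, -0.0, -1.0]]
ft_force: [0.2, 0.6, -1.6]
grip_width: 0.0121
t 20.9 pos [ 542.8 -230.7  108.8] q [-35.  32.  78.   0.  70.  56.] F [ 0.21  0.59 -1.62] w 12.1
TURN units [-0.   -0.    0.01] SHIFT units [-0.008  0.009  1.237]
```

```bash
python3 -m pendant '[8,-0.01,0.01,0.4,0,0,0, 8,0,0,0.4,0,0,0, 8,0,0,0.3,0,0,0, 8,0,0,0.14,0,0,0, 8,0,0,0,0,0,0, 8,0,0,0,0,0,0]'; python3 plan.py 542.4 -231.2 43 -0.7
```

```text
time_s: 21.5
position: [0.5425, -0.2317, 0.0475]
tool_rot: [[1.0, -0.011, 0.001], [-0.011, -1.0, -0.001], [0.001, 0.001, -1.0]]
ft_force: [1.1, 0.4, -3.8]
grip_width: 0.0124
t 21.5 pos [ 542.5 -231.7   47.5] q [-35.  36.  82.   0.  61.  56.] F [ 1.12  0.36 -3.83] w 12.4
TURN units [ 0.   -0.01  0.01] SHIFT units [-0.003 -0.011  0.089]
```

```bash
python3 -m pendant '[8,0,-0.01,0.06,0,0,0, 8,0,0,0.04,0,0,0, 8,0,0,0,0,0,0, 30,0,0,0,0,0,0, 30,0,0,0,0,0,0, 30,0,0,0,0,0,0, 30,0,0,0,0,0,0, 30,0,0,-0.3,0,0,0, 30,0,0,-0.6,0,0,0, 30,0,0,-0.5,0,0,0, 30,0,0,0,0,0,0]'; python3 plan.py 542.5 -0.6 110 -22.9
```

```text
time_s: 22.6
position: [0.5432, -0.2323, 0.1152]
tool_rot: [[1.0, -0.012, 0.005], [-0.012, -1.0, -0.004], [0.005, 0.004, -1.0]]
ft_force: [-0.4, -0.2, -0.9]
grip_width: 0.0298
t 22.6 pos [ 543.2 -232.3  115.2] q [-35.  32.  78.   0.  70.  56.] F [-0.43 -0.18 -0.91] w 29.8
TURN units [ 0.02 -0.04  2.78] SHIFT units [-1.817 -4.262  0.103]
```

```bash
python3 look.py top4 | grep -E 'mat|comp[34]'; python3 -m pendant '[40,0,0,0,0,0,0.93, 40,0,0,0,0,0,0.93, 40,0,0,0,0,0,0.92, 40,-0.3,-0.7,0,0,0,0, 40,-0.3,-0.7,0,0,0,0, 40,-0.3,-0.7,0,0,0,0, 40,-0.3,-0.7,0,0,0,0, 40,-0.3,-0.7,0,0,0,0, 40,-0.3,-0.76,0,0,0,0, 40,0,0,0,0,0,0, 40,0,0,0,0,0,0]'; python3 plan.py 542.5 -0.6 24 -22.9
```

```text
rib-mat px [283. 164.] 131 z [0.042 0.044 0.046] (array([637.2,  70.1]), array([49.7, 13.9]), 17.4)
rib-mat px [311. 206.] 140 z [0.042 0.044 0.046] (array([542.3,  -0.6]), array([50. , 13.3]), -23.1)
body-mat px [284. 168.] 579 z [0.016 0.019 0.044] (array([637.,  70.]), array([84. , 39.9]), 16.9)
body-mat px [311. 209.] 625 z [0.016 0.019 0.044] (array([ 5.426e+02, -5.000e-01]), array([84. , 39.9]), -22.8)
time_s: 23.75
position: [0.5415, 0.0005, 0.1109]
tool_rot: [[0.922, -0.388, -0.002], [-0.388, -0.922, 0.0], [-0.002, 0.0, -1.0]]
ft_force: [0.3, -0.5, 0.0]
grip_width: 0.0397
t 23.75 pos [5.415e+02 5.000e-01 1.109e+02] q [-12.  28.  86.  -0.  66. 100.] F [ 0.27 -0.47  0.04] w 39.7
TURN units [0.   0.01 0.01] SHIFT units [0.026 0.013 1.738]Traceback (most recent call last):
  File "look.py", line 29, in <module>
    d=get_image("top"); report(d)
                        ~~~~~~^^^
  File "look.py", line 20, in report
    print(lab,"bar y-range",np.percentile(q[o][:,1],[1,99]).round(4),"post y",np.median(q[b&(Z>.085)&(Z<.096)],axis=0).round(4))
                            ~~~~~~~~~~~~~^^^^^^^^^^^^^^^^^^
    return _quantile_unchecked(
        a, q, axis, out, overwrite_input, method, keepdims, weights)
    return _ureduce(a,
                    func=_quantile_ureduce_func,
    ...<5 lines>...
                    overwrite_input=overwrite_input,
                    method=method)
    r = func(a, **kwargs)
    result = _quantile(arr,
                       quantiles=q,
    ...<2 lines>...
                       out=out,
                       weights=wgt)
    slices_having_nans = np.isnan(arr[-1, ...])
                                  ~~~^^^^^^^^^
IndexError: index -1 is out of bounds for axis 0 with size 0
```

```bash
sed -i 's/        print(lab,"bar y/        if o.sum()>5: print(lab,"bar y/' look.py; python3 -m pendant '[40,0.02,0.01,0.5,0,0,0, 40,0,0,0.5,0,0,0, 40,0,0,0.5,0,0,0, 40,0,0,0.2,0,0,0, 40,0,0,0,0,0,0, 40,0,0,0,0,0,0]'; python3 plan.py 542.5 -0.6 24 -22.9
```

```text
time_s: 24.35
position: [0.5432, -0.0017, 0.0274]
tool_rot: [[0.921, -0.39, 0.001], [-0.39, -0.921, -0.0], [0.001, -0.0, -1.0]]
ft_force: [0.3, -0.8, 1.2]
grip_width: 0.0404
t 24.35 pos [543.2  -1.7  27.4] q [-13.  35.  91.  -0.  54. 100.] F [ 0.31 -0.79  1.21] w 40.4
TURN units [-0.   -0.01 -0.01] SHIFT units [-0.021 -0.014  0.069]
```

```bash
python3 -m pendant '[40,-0.02,-0.01,0.05,0,0,0, 8,0,0,0,0,0,0, 8,0,0,0,0,0,0, 8,0,0,0,0,0,0, 8,0,0,0,0,0,0, 8,0,0,0,0,0,0, 8,0,0,-0.3,0,0,0, 8,0,0,-0.5,0,0,0, 8,0,0,-0.6,0,0,0, 8,0,0,-0.3,0,0,0, 8,0,0,0,0,0,0, 8,0,0,0,0,0,0]' 80; python3 weigh.py
```

```text
time_s: 25.55
position: [0.5416, -0.0001, 0.1087]
tool_rot: [[0.921, -0.389, -0.001], [-0.389, -0.921, 0.0], [-0.001, 0.0, -1.0]]
ft_force: [-0.5, -0.3, -1.3]
grip_width: 0.0126
F [-0.029  0.117 -1.621] sd [0.39 0.6  0.22] eff [ 1.5000e-02 -4.7389e+01 -1.9469e+01  0.0000e+00  2.0000e-03 -0.0000e+00] w 0.012043271101705022 t 26.05 pos [ 5.420e-01 -2.000e-04  1.091e-01]
mass g 165.20454994023342 +- 7.129104315034455
```

```bash
python3 plan.py 531.7 191.4 108 -5.2
```

```text
t 26.05 pos [ 5.420e+02 -2.000e-01  1.091e+02] q [-13.  28.  86.   0.  66. 100.] F [-0.4  -0.96 -1.61] w 12.0
TURN units [ 0.    0.   -2.21] SHIFT units [-0.552 -3.798  0.023]
```

```bash
python3 -m pendant '[8,0,0,0,0,0,-0.8, 8,0,0,0,0,0,-0.8, 8,0,0,0,0,0,-0.61, 8,-0.15,-0.5,0,0,0,0, 8,-0.15,-0.7,0,0,0,0, 8,-0.15,-0.7,0,0,0,0, 8,-0.1,-0.7,0,0,0,0, 8,0,-0.7,0,0,0,0, 8,0,-0.5,0,0,0,0, 8,0,0,0,0,0,0, 8,0,0,0,0,0,0,8,0,0,0,0,0,0]'; python3 plan.py 531.7 191.4 49 -5.2
```

```text
time_s: 27.25
position: [0.532, 0.1907, 0.1092]
tool_rot: [[0.996, -0.092, -0.0], [-0.092, -0.996, -0.0], [-0.0, 0.0, -1.0]]
ft_force: [0.1, -1.1, -1.9]
grip_width: 0.0122
t 27.25 pos [532.  190.7 109.2] q [  8.  30.  83.  -0.  68. 103.] F [ 0.07 -1.06 -1.93] w 12.2
TURN units [ 0.    0.   -0.01] SHIFT units [-0.006 -0.014  1.205]
```

```bash
python3 -m pendant '[8,-0.01,-0.01,0.4,0,0,0, 8,0,0,0.4,0,0,0, 8,0,0,0.25,0,0,0, 8,0,0,0.15,0,0,0, 8,0,0,0,0,0,0, 8,0,0,0,0,0,0]'; python3 plan.py 531.7 191.4 47 -5.2
```

```text
time_s: 27.85
position: [0.5319, 0.1918, 0.0498]
tool_rot: [[0.996, -0.092, 0.001], [-0.092, -0.996, -0.0], [0.001, -0.0, -1.0]]
ft_force: [-0.5, 0.1, -1.2]
grip_width: 0.0124
t 27.85 pos [531.9 191.8  49.8] q [  8.  34.  86.  -0.  60. 103.] F [-0.49  0.11 -1.17] w 12.4
TURN units [-0.   -0.01 -0.01] SHIFT units [-0.003  0.009  0.057]
```

```bash
python3 -m pendant '[8,0,0,0.05,0,0,0, 8,0,0,0.03,0,0,0, 8,0,0,0,0,0,0, 30,0,0,0,0,0,0, 30,0,0,0,0,0,0, 30,0,0,0,0,0,0, 30,0,0,0,0,0,0, 30,0,0,-0.3,0,0,0, 30,0,0,-0.6,0,0,0, 30,0,0,-0.5,0,0,0, 30,0,0,0,0,0,0]'; python3 look.py top5|grep -E 'mat|comp[034]'; python3 plan.py 637 70.1 105 17
```

```text
time_s: 28.95
position: [0.533, 0.1923, 0.1186]
tool_rot: [[0.996, -0.091, 0.006], [-0.091, -0.996, 0.001], [0.006, -0.001, -1.0]]
ft_force: [-0.3, -0.2, -0.4]
grip_width: 0.0299
rib-mat px [283. 164.] 132 z [0.042 0.044 0.045] (array([637. ,  70.1]), array([49.6, 13.9]), 17.4)
body-mat px [284. 168.] 580 z [0.017 0.019 0.044] (array([637.2,  70.1]), array([84.6, 40. ]), 16.9)
blue comp0 z pct [0.0196 0.0222 0.0305]
blue comp3 z pct [0.0245 0.0344 0.0608] rib n188 z0.0592 tray-xy [-0.0014  0.0545]
blue comp4 z pct [0.0223 0.0328 0.059 ] rib n173 z0.0578 tray-xy [-0.0007  0.1073]
grey comp0 z pct [0.0362 0.4139 0.4186] rib n114 z0.0616 tray-xy [-0.0115 -0.1114]
grey comp3 z pct [0.0195 0.0221 0.0244]
grey comp4 z pct None
t 29.0 pos [532.1 192.2 116.6] q [  8.  29.  82.   0.  68. 103.] F [ 0.46 -0.3   0.14] w 30.1
TURN units [-0.   -0.02 -2.78] SHIFT units [1.292 2.948 0.233]
  return _methods._mean(a, axis=axis, dtype=dtype,
  ret = um.true_divide(
```

```bash
python3 - <<'E'
from h import *
P=cloud(get_image("top")); X,Y,Z=P[...,0],P[...,1],P[...,2]
m=(X>.68)&(X<.9)&(Y>.03)&(Y<.17)&(Z>.02)
print(P[m].min(0),P[m].max(0))
for a,b in((.02,.1),(.1,.13),(.13,.16)):
    k=m&(Z>a)&(Z<b); p=P[k]; print(a,k.sum(),p.min(0).round(3),p.max(0).round(3))
E
```

```text
[0.68023992 0.06267188 0.02058578] [0.78541985 0.12090069 0.15277305]
0.02 472 [0.68  0.063 0.021] [0.785 0.121 0.1  ]
0.1 285 [0.733 0.067 0.1  ] [0.782 0.118 0.13 ]
0.13 169 [0.746 0.08  0.13 ] [0.773 0.107 0.153]
```

```bash
python3 -m pendant '[40,0,0,-0.4,0,0,-1, 40,0,0,0,0,0,-1, 40,0,0,0,0,0,-1, 40,0,0,0,0,0,-1, 40,0,0,0,0,0,-1, 40,0,0,0,0,0,-1, 40,0,0,0,0,0,-1, 40,0,0,0,0,0,-1, 40,0,0,0,0,0,-1, 40,0,0,0,0,0,-1, 40,0,0,0,0,0,-1, 40,0,0,0,0,0,-1]';python3 -m pendant '[40,0,0,0,0,0,-1, 40,0,0,0,0,0,-1, 40,0,0,0,0,0,-1, 40,0,0,0,0,0,-1, 40,0,0,0,0,0,-1, 40,0,0,0,0,0,-1, 40,0,0,0,0,0,-1, 40,0,0,0,0,0,-1, 40,0,0,0,0,0,-1, 40,0,0,0,0,0,-1, 40,0,0,0,0,0,-1, 40,0,0,0,0,0,-1]'; python3 plan.py 637 70.1 110 197
```

```text
time_s: 30.25
position: [0.5309, 0.1919, 0.1338]
tool_rot: [[-0.019, 1.0, -0.003], [1.0, 0.019, -0.0], [-0.0, -0.003, -1.0]]
ft_force: [-1.4, -0.9, -0.3]
grip_width: 0.0399
time_s: 31.45
position: [0.5309, 0.1919, 0.1338]
tool_rot: [[-0.992, -0.123, -0.003], [-0.123, 0.992, -0.0], [0.003, -0.0, -1.0]]
ft_force: [-0.7, 0.0, 0.4]
grip_width: 0.0398
t 31.45 pos [530.9 191.9 133.8] q [  8.  28.  81.   0.  71. -89.] F [-0.75  0.02  0.41] w 39.8
TURN units [ 0.   -0.02 -1.24] SHIFT units [-1.317 -2.951  0.476]
```

```bash
python3 -m pendant '[40,0,0,0,0,0,-0.62, 40,0,0,0,0,0,-0.62, 40,-0.26,-0.5,0,0,0,0, 40,-0.27,-0.6,0,0,0,0, 40,-0.27,-0.65,0,0,0,0, 40,-0.26,-0.65,0.2,0,0,0, 40,-0.26,-0.55,0.27,0,0,0, 40,0,0,0,0,0,0, 40,0,0,0,0,0,0]'; python3 look.py|grep -E 'mat|grey'; python3 plan.py 637 70.1 24 197
```

```text
time_s: 32.35
position: [0.6365, 0.0695, 0.1101]
tool_rot: [[-0.958, -0.286, -0.003], [-0.286, 0.958, 0.0], [0.003, 0.001, -1.0]]
ft_force: [-0.4, 0.2, -0.3]
grip_width: 0.0399
grey bar y-range [0.0282 0.0891] post y [nan nan]
grey comp0 z pct None
grey comp1 z pct None
grey comp2 z pct [0.0205 0.0279 0.0314]
grey comp3 z pct [0.0197 0.0222 0.0303]
grey comp4 z pct [0.0195 0.0224 0.0303]
t 32.4 pos [636.4  70.1 110.9] q [  -4.   37.   69.    0.   75. -111.] F [ 0.07  0.15 -0.19] w 40.2
TURN units [ 0.01 -0.01 -0.04] SHIFT units [-0.011 -0.004  1.739]
  return _methods._mean(a, axis=axis, dtype=dtype,
  ret = um.true_divide(
```

```bash
python3 -m pendant '[40,-0.01,0,0.5,0,0,-0.04, 40,0,0,0.5,0,0,0, 40,0,0,0.5,0,0,0, 40,0,0,0.2,0,0,0, 40,0,0,0,0,0,0, 40,0,0,0,0,0,0]'; python3 plan.py 637 70.1 24 197
```

```text
time_s: 33.0
position: [0.638, 0.0703, 0.028]
tool_rot: [[-0.956, -0.293, 0.002], [-0.293, 0.956, -0.0], [-0.002, -0.001, -1.0]]
ft_force: [0.6, -0.5, -0.5]
grip_width: 0.0398
t 33.0 pos [638.   70.3  28. ] q [  -4.   42.   74.    0.   64. -111.] F [ 0.59 -0.47 -0.45] w 39.8
TURN units [-0.    0.01  0.01] SHIFT units [0.02  0.002 0.08 ]
```

```bash
python3 -m pendant '[40,0.02,0,0.06,0,0,0, 8,0,0,0,0,0,0, 8,0,0,0,0,0,0, 8,0,0,0,0,0,0, 8,0,0,0,0,0,0, 8,0,0,0,0,0,0, 8,0,0,-0.3,0,0,0, 8,0,0,-0.5,0,0,0, 8,0,0,-0.6,0,0,0, 8,0,0,-0.3,0,0,0, 8,0,0,0,0,0,0, 8,0,0,0,0,0,0]' 80; python3 weigh.py
```

```text
time_s: 34.2
position: [0.6362, 0.0695, 0.1078]
tool_rot: [[-0.956, -0.292, -0.001], [-0.292, 0.956, -0.0], [0.001, 0.0, -1.0]]
ft_force: [-0.3, 0.1, -2.3]
grip_width: 0.0122
F [ 0.292 -0.277 -2.039] sd [0.6  0.49 0.3 ] eff [ 6.0000e-03 -5.7341e+01 -2.1772e+01 -1.0000e-03  0.0000e+00 -0.0000e+00] w 0.012112874481049418 t 34.7 pos [0.6366 0.0696 0.1087]
mass g 207.8453248237293 +- 9.699925820019569
```

```bash
python3 plan.py 536.6 245.2 112 174.8
```

```text
t 34.7 pos [636.6  69.6 108.7] q [  -4.   37.   69.    0.   74. -111.] F [ 0.01  0.19 -1.87] w 12.1
TURN units [ 0.   -0.    2.78] SHIFT units [ 2.31   3.317 -0.067]
```

```bash
python3 -m pendant '[8,0,0,0,0,0,0.93, 8,0,0,0,0,0,0.93, 8,0,0,0,0,0,0.92, 8,0.35,0.45,-0.07,0,0,0, 8,0.4,0.6,0,0,0,0, 8,0.4,0.6,0,0,0,0, 8,0.4,0.6,0,0,0,0, 8,0.4,0.6,0,0,0,0, 8,0.36,0.47,0,0,0,0, 8,0,0,0,0,0,0, 8,0,0,0,0,0,0,8,0,0,0,0,0,0]'; python3 plan.py 536.6 245.2 49 174.8
```

```text
time_s: 35.9
position: [0.5373, 0.2447, 0.1123]
tool_rot: [[-0.996, 0.092, 0.0], [0.092, 0.996, -0.0], [-0.0, -0.0, -1.0]]
ft_force: [-0.3, 0.8, -1.7]
grip_width: 0.0124
t 35.9 pos [537.3 244.7 112.3] q [ 13.  32.  78.  -0.  70. -72.] F [-0.26  0.84 -1.69] w 12.4
TURN units [-0.    0.   -0.01] SHIFT units [0.015 0.009 1.267]
```

```bash
python3 -m pendant '[8,0.01,0.01,0.4,0,0,0, 8,0,0,0.4,0,0,0, 8,0,0,0.3,0,0,0, 8,0,0,0.16,0,0,0, 8,0,0,0,0,0,0, 8,0,0,0,0,0,0]'; python3 plan.py 536.6 245.2 46 174.8
```

```text
time_s: 36.5
position: [0.5369, 0.2456, 0.0499]
tool_rot: [[-0.996, 0.092, 0.001], [0.092, 0.996, 0.0], [-0.001, 0.0, -1.0]]
ft_force: [0.1, 0.8, -1.8]
grip_width: 0.012
t 36.5 pos [536.9 245.6  49.9] q [ 13.  36.  82.  -0.  62. -72.] F [ 0.08  0.77 -1.77] w 12.0
TURN units [ 0.    0.01 -0.01] SHIFT units [ 0.005 -0.008  0.077]
```

Release, raise, and swing clear of everything to look.

```bash
python3 -m pendant '[8,0,-0.01,0.06,0,0,0, 8,0,0,0.04,0,0,0, 8,0,0,0,0,0,0, 30,0,0,0,0,0,0, 30,0,0,0,0,0,0, 30,0,0,0,0,0,0, 30,0,0,0,0,0,0, 30,0,0,-0.3,0,0,0, 30,0,0,-0.6,0,0,0, 30,0,0,-0.8,0,0,0, 30,0,0,-0.5,0,0,0,30,0,0,0,0,0,0]';  python3 -m pendant '[30,0.7,0,0,0,0,0,30,0.8,0,0,0,0,0,30,0.8,0,0,0,0,0,30,0.8,0,0,0,0,0,30,0,0.5,0,0,0,0,30,0,0,0,0,0,0,30,0,0,0,0,0,0]'; python3 look.py top6
```

```text
time_s: 37.7
position: [0.5377, 0.2459, 0.1582]
tool_rot: [[-0.996, 0.091, 0.007], [0.091, 0.996, 0.002], [-0.007, 0.002, -1.0]]
ft_force: [0.8, 0.7, -1.1]
grip_width: 0.0303
time_s: 38.4
position: [0.3841, 0.2845, 0.1538]
tool_rot: [[-0.996, 0.09, -0.001], [0.09, 0.996, -0.0], [0.001, -0.001, -1.0]]
ft_force: [0.3, -0.7, 0.0]
grip_width: 0.0299
post px [171. 221.] 75 z [0.083 0.09  0.092] (array([486.7, 291.9]), array([16. , 15.9]), -8.7)
post px [453. 235.] 80 z [0.081 0.091 0.092] (array([ 488.4, -298.6]), array([16., 15.]), 1.8)
blue bar y-range [-0.1375  0.0854] post y [-0.0516 -0.0134]
blue comp0 z pct [0.0197 0.0222 0.03  ]
blue comp1 z pct [0.0197 0.0223 0.0307]
blue comp2 z pct [0.0197 0.0222 0.0305]
blue comp3 z pct [0.0249 0.0343 0.0607] rib n193 z0.0594 tray-xy [-0.0015  0.0546]
blue comp4 z pct [0.023  0.0328 0.0593] rib n176 z0.0580 tray-xy [-0.0008  0.1074]
grey bar y-range [-0.1373  0.087 ] post y [-0.0517 -0.0131]
grey comp0 z pct [0.0283 0.0371 0.0638] rib n192 z0.0622 tray-xy [-0.0008 -0.1108]
grey comp1 z pct [0.0293 0.0372 0.0634] rib n198 z0.0617 tray-xy [-0.0001 -0.0573]
grey comp2 z pct [0.0197 0.0223 0.0303]
grey comp3 z pct [0.0196 0.0224 0.0305]
grey comp4 z pct [0.0194 0.0223 0.0305]
```

View pics/top6.png

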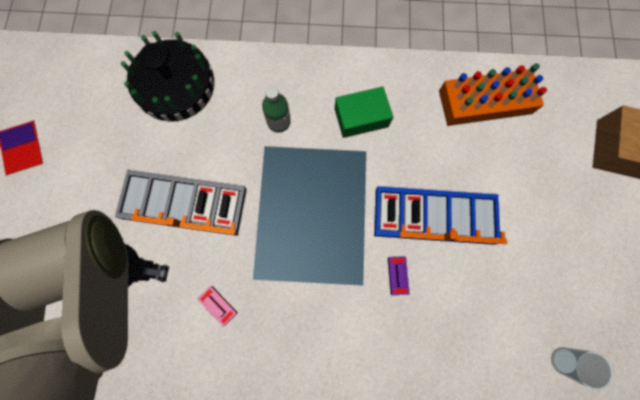

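```bash
python3 - <<'E'
from h import *
P=cloud(get_image("top")); X,Y,Z=P[...,0],P[...,1],P[...,2]
for lab,c,a,ys in(("blue",(.5417,-.2852),-.7,(.108,.054)),("grey",(.5415,.299),-5.2,(-.108,-.054))):
    t=np.radians(a); R=np.array([[np.cos(t),-np.sin(t)],[np.sin(t),np.cos(t)]]); q=(P[...,:2]-c)@R
    for y0 in ys:
        m=(abs(q[...,0])<.046)&(abs(q[...,1]-y0)<.026)
        for nm,lo,hi in(("body",.0315,.0395),("rib",.055,.067)):
            k=m&(Z>lo)&(Z<hi); A=np.c_[q[k],np.ones(k.sum())]; s=np.linalg.lstsq(A,Z[k],rcond=None)[0]
            print(lab,y0,nm,"tilt",s[:2].round(3),"zmed",np.median(Z[k]).round(4),rect(q[k]))
E
```

```text
blue 0.108 body tilt [-0.    -0.003] zmed 0.0329 (array([ -0.9, 108.6]), array([88. , 49.5]), 1.4)
blue 0.108 rib tilt [ 0.002 -0.004] zmed 0.0583 (array([-1.000e-01,  1.069e+02]), array([49.3, 13.9]), 1.4)
blue 0.054 body tilt [-0.004 -0.007] zmed 0.0341 (array([ 1.2, 54.1]), array([85.9, 50. ]), 0.5)
blue 0.054 rib tilt [0.016 0.023] zmed 0.0598 (array([ 0.3, 53. ]), array([49.4, 14.5]), -0.5)
grey -0.108 body tilt [-0.002  0.006] zmed 0.0366 (array([  -0.2, -108.2]), array([89.9, 51.2]), -0.3)
grey -0.108 rib tilt [0.015 0.145] zmed 0.0624 (array([-1.000e-01, -1.087e+02]), array([50. , 15.1]), -1.2)
grey -0.054 body tilt [-0.     0.007] zmed 0.0363 (array([  0.4, -53.5]), array([91. , 49.2]), 0.0)
grey -0.054 rib tilt [-0.01   0.084] zmed 0.0622 (array([  0.8, -55.3]), array([49.6, 15.1]), 0.3)
```

```bash
python3 plan.py 486.9 291.9 120 174.8; python3 -m pendant '[40,-0.7,0,0,0,0,0, 40,-0.7,0,0,0,0,0, 40,-0.65,-0.05,0,0,0,0, 40,0,0,0.5,0,0,0, 40,0,0,0,0,0,0, 40,0,0,0,0,0,0]' 40; python3 plan.py 486.9 291.9 61 174.8
```

```text
t 38.5 pos [384.4 284.  153.9] q [ 22.  19.  93.  -0.  68. -63.] F [ 0.66 -0.01 -0.55] w 30.0
TURN units [-0.   -0.   -0.01] SHIFT units [-2.026  0.343  0.678]
time_s: 39.1
position: [0.4858, 0.2722, 0.1292]
tool_rot: [[-0.996, 0.092, -0.001], [0.092, 0.996, -0.0], [0.001, -0.001, -1.0]]
ft_force: [-0.1, -0.5, -0.0]
grip_width: 0.0402
t 39.1 pos [485.8 272.2 129.2] q [ 17.  28.  82.   0.  70. -68.] F [-0.11 -0.49 -0.03] w 40.2
TURN units [-0.   -0.01 -0.01] SHIFT units [0.013 0.395 1.365]
```

```bash
python3 -m pendant '[40,0.01,0.39,0,0,0,0, 40,0,0,0,0,0,0, 40,0,0,0.4,0,0,0, 40,0,0,0.5,0,0,0, 40,0,0,0.4,0,0,0, 40,0,0,0.05,0,0,0, 40,0,0,0,0,0,0]'; python3 plan.py 486.9 291.9 61 174.8
```

```text
time_s: 39.8
position: [0.4874, 0.292, 0.0625]
tool_rot: [[-0.996, 0.091, 0.0], [0.091, 0.996, -0.0], [-0.0, 0.0, -1.0]]
ft_force: [0.1, -0.6, 0.6]
grip_width: 0.04
t 39.8 pos [487.4 292.   62.5] q [ 19.  34.  85.  -0.  61. -66.] F [ 0.1  -0.65  0.58] w 40.0
TURN units [ 0.  0. -0.] SHIFT units [ 0.009 -0.002  0.031]
```

```bash
python3 -m pendant '[10,0,0,0,0,0,0, 10,0,0,0,0,0,0, 10,0,0,0,0,0,0, 10,0,0,0,0,0,0, 10,0,0,0,0,0,0, 10,0,0.1,0,0,0,0, 10,0,0.1,0,0,0,0, 10,0,0.1,0,0,0,0, 10,0,0.1,0,0,0,0, 10,0,0.1,0,0,0,0, 10,0,0,0,0,0,0]' 40;  python3 -m pendant '[10,0,0.04,0,0,0,0, 10,0,0.0,0,0,0,0]';python3 -m pendant '[10,0,0.06,0,0,0,0, 10,0,0.0,0,0,0,0]';python3 -m pendant '[10,0,0.06,0,0,0,0, 10,0,0.0,0,0,0,0]'
```

```text
time_s: 40.9
position: [0.4902, 0.3177, 0.0633]
tool_rot: [[-0.996, 0.091, 0.003], [0.091, 0.996, 0.001], [-0.002, 0.001, -1.0]]
ft_force: [-0.4, 2.3, 6.5]
grip_width: 0.0152
time_s: 41.1
position: [0.4903, 0.319, 0.0633]
tool_rot: [[-0.996, 0.091, 0.002], [0.091, 0.996, 0.0], [-0.002, 0.0, -1.0]]
ft_force: [-0.4, -2.8, 7.8]
grip_width: 0.0152
time_s: 41.3
position: [0.4903, 0.3191, 0.0633]
tool_rot: [[-0.996, 0.091, 0.0], [0.091, 0.996, -0.006], [-0.001, -0.006, -1.0]]
ft_force: [-2.2, -18.4, 12.2]
grip_width: 0.0154
time_s: 41.5
position: [0.4903, 0.3193, 0.0632]
tool_rot: [[-0.996, 0.091, -0.002], [0.091, 0.996, -0.011], [0.001, -0.011, -1.0]]
ft_force: [-4.4, -36.0, 16.5]
grip_width: 0.0156
```

```bash
python3 -m pendant '[10,0,-0.12,0,0,0,0, 10,0,0,0,0,0,0, 40,0,0,0,0,0,0, 40,0,0,0,0,0,0, 40,0,0,0,0,0,0, 40,0,0,-0.5,0,0,0, 40,0,0,-0.8,0,0,0, 40,0,0,-0.8,0,0,0, 40,0,0,0,0,0,-0.28, 40,0,0,0,0,0,-0.28, 40,0,0,0,0,0,0]'; python3 look.py |grep -E 'grey bar|post px'; python3 plan.py 488.4 -298.6 150 179.3
```

```text
time_s: 42.6
position: [0.4896, 0.3191, 0.1669]
tool_rot: [[-1.0, 0.013, 0.0], [0.013, 1.0, 0.0], [-0.0, 0.0, -1.0]]
ft_force: [-0.6, -0.5, 0.4]
grip_width: 0.0402
post px [159. 219.] 79 z [0.081 0.09  0.092] (array([488.9, 317.3]), array([16.8, 15.6]), 83.7)
post px [453. 235.] 83 z [0.08  0.09  0.092] (array([ 488.7, -298.8]), array([16. , 15.2]), -1.8)
grey bar y-range [-0.1143  0.1083] post y [-0.0515  0.0121]
t 42.65 pos [489.6 319.1 166.7] q [ 21.  28.  75.   0.  77. -68.] F [-0.3  -0.48 -0.35] w 40.0
TURN units [-0.   -0.   -0.01] SHIFT units [ -0.127 -12.353   0.333]
```

```bash
python3 -m pendant '[40,0,-0.02,0,0,0,0.28, 40,0,0,0,0,0,0.28, 40,0,0,0.7,0,0,0, 40,0,0,0.7,0,0,0, 40,0,0,0.6,0,0,0, 40,0,0,0.08,0,0,0, 40,0,0,0,0,0,0]'; python3 plan.py 488.9 317.3 62 174.8;  python3 -m pendant '[10,0,0,0,0,0,0, 10,0,0,0,0,0,0, 10,0,0,0,0,0,0, 10,0,0,0,0,0,0, 10,0,0,0,0,0,0]'; python3 -m pendant '[10,0,0.04,0,0,0,0, 10,0,0.0,0,0,0,0]';python3 -m pendant '[10,0,0.06,0,0,0,0, 10,0,0.0,0,0,0,0]'
```

```text
time_s: 43.35
position: [0.4898, 0.318, 0.0627]
tool_rot: [[-0.996, 0.092, -0.001], [0.092, 0.996, -0.0], [0.001, -0.0, -1.0]]
ft_force: [0.8, 0.6, -0.4]
grip_width: 0.0404
t 43.35 pos [489.8 318.   62.7] q [ 21.  35.  82.  -0.  63. -63.] F [ 0.8   0.61 -0.38] w 40.4
TURN units [-0.   -0.01 -0.01] SHIFT units [ 0.016 -0.016  0.015]
time_s: 43.85
position: [0.4905, 0.3183, 0.0646]
tool_rot: [[-0.996, 0.091, 0.003], [0.091, 0.996, 0.001], [-0.003, 0.001, -1.0]]
ft_force: [-0.6, -0.2, 7.6]
grip_width: 0.0154
time_s: 44.05
position: [0.4906, 0.319, 0.0646]
tool_rot: [[-0.996, 0.091, 0.002], [0.091, 0.996, -0.002], [-0.002, -0.001, -1.0]]
ft_force: [-2.5, -8.4, 9.2]
grip_width: 0.0147
time_s: 44.25
position: [0.4906, 0.3192, 0.0645]
tool_rot: [[-0.996, 0.091, 0.0], [0.091, 0.996, -0.007], [-0.001, -0.007, -1.0]]
ft_force: [-3.6, -24.9, 14.6]
grip_width: 0.015
```

```bash
python3 -m pendant '[40,0,0,0,0,0,0, 40,0,-0.05,0,0,0,0, 40,0,0,0,0,0,0, 40,0,0,0,0,0,0, 40,0,0,-0.5,0,0,0, 40,0,0,-0.8,0,0,0, 40,0,0,-0.8,0,0,0, 40,0,0,0,0,0,-0.28, 40,0,0,0,0,0,-0.28, 40,0,0,0,0,0,0]'; python3 look.py |grep -E 'grey bar|post px'; python3 plan.py 488.4 -298.6 150 179.3
```

```text
time_s: 45.25
position: [0.4899, 0.3207, 0.168]
tool_rot: [[-1.0, 0.013, 0.0], [0.013, 1.0, 0.0], [-0.0, 0.0, -1.0]]
ft_force: [0.3, 0.2, -0.7]
grip_width: 0.0401
post px [158. 219.] 79 z [0.083 0.09  0.092] (array([489.1, 317.6]), array([16.7, 15.6]), 82.6)
post px [453. 235.] 83 z [0.08  0.09  0.092] (array([ 488.6, -299.4]), array([16.2, 16.1]), -89.9)
grey bar y-range [-0.1142  0.1101] post y [-0.0516  0.0124]
t 45.3 pos [489.8 320.6 167.7] q [ 22.  28.  75.   0.  77. -68.] F [ 0.46  0.86 -0.03] w 39.9
TURN units [ 0.   -0.   -0.01] SHIFT units [ -0.123 -12.384   0.354]
```

```bash
python3 -m pendant '[40,0,-0.8,0,0,0,0, 40,0,-0.85,0,0,0,0, 40,0,-0.85,0,0,0,0, 40,0,-0.85,0,0,0,0, 40,0,-0.85,0,0,0,0, 40,0,-0.85,0,0,0,0, 40,0,-0.85,0,0,0,0, 40,0,-0.85,0,0,0,0, 40,0,-0.85,0,0,0,0, 40,0,-0.85,0,0,0,0, 40,0,-0.85,0,0,0,0, 40,-0.1,-0.85,0,0,0,0]'; python3 -m pendant '[40,0,-0.85,0,0,0,0, 40,0,-0.85,0,0,0,0, 40,0,-0.5,0,0,0,0, 40,0,0,0,0,0,0, 40,0,0,0,0,0,0]'; python3 plan.py 488.6 -299 61 179.3
```

```text
time_s: 46.5
position: [0.4878, -0.1887, 0.1677]
tool_rot: [[-1.0, 0.015, -0.0], [0.015, 1.0, 0.0], [0.0, 0.0, -1.0]]
ft_force: [0.2, 1.2, -0.3]
grip_width: 0.0398
time_s: 47.0
position: [0.4866, -0.2969, 0.1673]
tool_rot: [[-1.0, 0.015, -0.001], [0.015, 1.0, 0.001], [0.001, 0.001, -1.0]]
ft_force: [-0.1, -0.7, 0.3]
grip_width: 0.0403
t 47.0 pos [ 486.6 -296.9  167.3] q [ -43.   27.   77.    0.   76. -132.] F [-0.09 -0.71  0.32] w 40.3
TURN units [ 0.01 -0.   -0.02] SHIFT units [-0.04  -0.042  2.127]
```

```bash
python3 -m pendant '[40,-0.04,-0.03,0.5,0,0,-0.02, 40,0,0,0.6,0,0,0, 40,0,0,0.5,0,0,0, 40,0,0,0.4,0,0,0, 40,0,0,0.09,0,0,0, 40,0,0,0,0,0,0, 40,0,0,0,0,0,0]'; python3 plan.py 488.6 -299 61 179.3
```

```text
time_s: 47.7
position: [0.4894, -0.2984, 0.0645]
tool_rot: [[-1.0, 0.01, 0.001], [0.01, 1.0, -0.001], [-0.001, -0.001, -1.0]]
ft_force: [0.2, 0.3, -0.2]
grip_width: 0.04
t 47.7 pos [ 489.4 -298.4   64.5] q [ -43.   34.   84.    0.   62. -133.] F [ 0.25  0.28 -0.21] w 40.0
TURN units [-0.01  0.01  0.02] SHIFT units [ 0.015 -0.012  0.07 ]
```

```bash
python3 -m pendant '[10,0,0,0,0,0,0, 10,0,0,0,0,0,0, 10,0,0,0,0,0,0, 10,0,0,0,0,0,0, 10,0,0,0,0,0,0, 10,0,0.1,0,0,0,0, 10,0,0.1,0,0,0,0, 10,0,0.1,0,0,0,0, 10,0,0.1,0,0,0,0, 10,0,0.1,0,0,0,0, 10,0,0,0,0,0,0]' 40;  python3 -m pendant '[10,0,0.04,0,0,0,0, 10,0,0.0,0,0,0,0]';python3 -m pendant '[10,0,0.06,0,0,0,0, 10,0,0.0,0,0,0,0]';python3 -m pendant '[10,0,0.06,0,0,0,0, 10,0,0.0,0,0,0,0]'
```

```text
time_s: 48.8
position: [0.4896, -0.2735, 0.0644]
tool_rot: [[-1.0, 0.01, 0.002], [0.01, 1.0, -0.001], [-0.002, -0.001, -1.0]]
ft_force: [0.9, 1.3, 7.3]
grip_width: 0.0156
time_s: 49.0
position: [0.4896, -0.272, 0.0644]
tool_rot: [[-1.0, 0.011, 0.002], [0.011, 1.0, -0.002], [-0.002, -0.002, -1.0]]
ft_force: [0.2, -0.2, 6.5]
grip_width: 0.0152
time_s: 49.2
position: [0.4897, -0.2718, 0.0644]
tool_rot: [[-1.0, 0.011, 0.002], [0.011, 1.0, -0.007], [-0.003, -0.007, -1.0]]
ft_force: [-2.2, -14.4, 0.7]
grip_width: 0.0155
time_s: 49.4
position: [0.4897, -0.2717, 0.0645]
tool_rot: [[-1.0, 0.011, 0.003], [0.011, 1.0, -0.012], [-0.003, -0.012, -1.0]]
ft_force: [-4.3, -28.4, -4.2]
grip_width: 0.0153
```

Firm stop after about 27 mm. Release, rise, withdraw and check.

```bash
python3 -m pendant '[40,0,0,0,0,0,0, 40,0,-0.07,0,0,0,0, 40,0,0,0,0,0,0, 40,0,0,0,0,0,0, 40,0,0,-0.5,0,0,0, 40,0,0,-0.8,0,0,0, 40,0,0,-0.8,0,0,0, 40,0.5,-0.5,0,0,0,0, 40,0.5,-0.8,0,0,0,0, 40,0.5,-0.8,0,0,0,0, 40,0.5,-0.8,0,0,0,0,40,0.5,-0.8,0,0,0,0]'; python3 -m pendant '[40,0,-0.5,0,0,0,0, 40,0,0,0,0,0,0, 40,0,0,0,0,0,0]'; python3 look.py top7
```

```text
time_s: 50.6
position: [0.3611, -0.4538, 0.1684]
tool_rot: [[-1.0, 0.01, 0.0], [0.01, 1.0, 0.0], [-0.0, 0.0, -1.0]]
ft_force: [0.6, -1.4, -0.0]
grip_width: 0.04
time_s: 50.9
position: [0.362, -0.4772, 0.1679]
tool_rot: [[-1.0, 0.01, -0.0], [0.01, 1.0, 0.001], [0.0, 0.001, -1.0]]
ft_force: [-0.5, 0.2, 0.6]
grip_width: 0.04
post px [158. 219.] 79 z [0.082 0.09  0.092] (array([489. , 317.4]), array([16.1, 15.9]), 84.5)
post px [440. 234.] 82 z [0.081 0.09  0.092] (array([ 489., -272.]), array([15.9, 15.7]), 0.5)
blue bar y-range [-0.1148  0.1111] post y [-0.051   0.0133]
blue comp0 z pct [0.0197 0.0223 0.0302]
blue comp1 z pct [0.0197 0.0223 0.0305]
blue comp2 z pct [0.0195 0.0222 0.0304]
blue comp3 z pct [0.025  0.0344 0.0606] rib n191 z0.0593 tray-xy [-0.0015  0.0547]
blue comp4 z pct [0.023  0.0326 0.059 ] rib n176 z0.0579 tray-xy [-0.0004  0.1075]
grey bar y-range [-0.1135  0.1135] post y [-0.0514  0.013 ]
grey comp0 z pct [0.0284 0.0372 0.0635] rib n194 z0.0619 tray-xy [-0.0006 -0.1103]
grey comp1 z pct [0.029  0.0371 0.0634] rib n200 z0.0617 tray-xy [-0.0003 -0.0572]
grey comp2 z pct [0.0197 0.0223 0.0308]
grey comp3 z pct [0.0194 0.0222 0.0307]
grey comp4 z pct [0.0196 0.0222 0.0305]
```

View pics/top7.png

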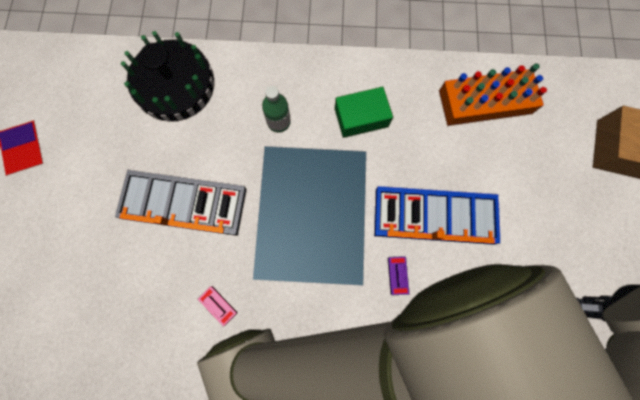

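```bash
python3 - <<'E'
from rig import *
print(close_job(), observe()["time_s"])
E
```

```text
the job is handed in; nothing more can be done
the job is handed in; nothing more can be done
```

The job is handed in: all four cassettes on the mat are sorted and both locking bars are home. There was no fifth cassette, and I left the pink and purple look-alikes alone. It took about 51 s of the 208 s, and `close_job()` reported no verdict.

I slid both bars open until they met their stops, after about 22 mm of travel each, then lifted and weighed each cassette before placing it:

| Weight at the wrist | Tray | Compartment | Weight from floor sinking |
|---|---|---|---|
| about 400 g | blue | y = +108 mm | about 400 g |
| about 331 g | blue | y = +54 mm | about 330 g |
| about 165 g | grey | y = -108 mm | about 200 g |
| about 208 g | grey | y = -54 mm | about 215 g |

The two weight readings for the 165 g cassette differ by about 35 g, but both are well under 250 g, so its tray is right either way.

- **Cassettes:** in the last check all four lay flat, with tilt under 0.01 rad on the body tops. They were centred lengthwise within about 1.5 mm.
- **Locking bars:** I pushed both home until they met firm stops, at about 25 to 36 N. The grey bar slipped back about 1 mm when I first let go, so I pushed it home again. In the last picture both posts stand at +13 mm in their trays, about 26.5 mm from open. From the picture alone the grey bar's position is only good to about 2 mm.
- **Bystanders:** the bottle and tip box look unmoved in the last picture, and the arm is clear of everything.

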